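# Pry open a gearbox and bring a spread snap ring to its axle groove

## Task

Push the orange-handled pry blade into the slot under the gearbox cover and lever the cover up and over past upright so that it stays open, touching the cover only with the blade, then lay the blade flat on the bench again. Take the snap-ring pliers out of their stand and, squeezing them so that the ring on their tips is fully spread, slide it down over the axle stub until it is level with the groove just above the gear's hub, resting on the hub lightly at most. Finish while holding it there, with the pliers upright in the gripper and still squeezed so that the ring stays spread; leave everything else on the bench where it is.

Things in the scene. Friction and masses are not known exactly. Their poses are not given: they have to be found in the camera images.
- gearbox: Fixed open-topped blue housing 120 x 120 x 66 mm, walls 6 mm; four bolt feet stick out 16 mm at its y sides. Origin: centre of its underside, on the axle's axis; -x is its front, towards the robot; z up. Inside, under the cover, stands the axle stub (point groove) in a brass gear 78 mm across whose hub, 30 mm in diameter, has its flat top at z = 30 mm.
- groove (a point): On the axle's axis at mid-height of the groove, 33 mm above the gearbox's underside. Steel axle stub: groove 16 mm in diameter from 30 mm (the hub's top) to 36 mm above the underside, shaft 20 mm in diameter above it to 54 mm, chamfered end at 57 mm. Axes as the gearbox.
- pry_slot (a point): Middle of the slot's mouth on the outer face of the gearbox's front wall, 60 mm above its underside. The slot is 40 mm wide (y) and 12 mm high, runs through the 6 mm wall along +x and is closed at the top by the underside of the cover (6 mm above this point). Axes as the gearbox.
- cover_axis (a point): Middle of the cover's hinge axis: at the top of the gearbox's far (+x) wall, 60 mm beyond the gearbox's origin and 66 mm high, on the level of the closed cover's underside. The axis runs along the gearbox's y. Axes as the gearbox.
- cover: Flat grey sheet cover, 124 x 120 mm, 4.5 mm thick, 80 g, yellow strip at its front edge. Origin on the hinge axis; closed, it reaches 124 mm from there to the gearbox's front, 4 mm past the front wall, its underside level with the hinge axis. A stiff hinge keeps it at any angle; about 1 N at the front edge moves it.
- cover_hinge (a joint): Angle of the cover: 0 closed (it may start ajar by up to 0.04), grows as the front edge rises and swings away to +x, 1.57 upright, 2.0 at its stop.
- pry_blade: Loose pry tool lying flat on the bench, 80 g. Origin: centre of the underside below the grip place (near its centre of mass); +x points along the tool to the blade's tip, z up. Orange handle 18 mm wide (y), 24 mm high, from x = -85 to +15 mm; flat steel blade 16 mm wide, 3 mm thick, mid-height 12 mm above the underside, from x = 15 to 85 mm.
- blade_tip (a point): Middle of the end of the pry blade: 85 mm along x from the tool's origin, 12 mm above its underside. Axes as the tool.
- stand: Fixed green stand on the bench, base plate 70 x 90 x 6 mm, with two uprights at y = +-27 mm (8 mm wide, 34 mm in x, notched tops up to z = 87 mm) on which the pliers' crossbar rests. Origin: centre of its underside; the pliers stand in it with axes parallel to its own. Lift the pliers straight up by at least 75 mm to clear it.
- pliers: Loose snap-ring pliers, about 0.22 kg, upright, tips down, the ring fixed on their tips. Origin: on the pliers' middle plane, level with the ring's underside (20 mm above the bench at first); z up, x towards the ring, y the line along which the handles are squeezed. Crossbar 62 x 16 mm (y, x), z = 55 to 69 mm; pivot at z = 62 mm; two flat red handles 16 mm wide in x, z = 81 to 143 mm.
- pliers_grip (a point): Grip place between the handles, 117 mm above the pliers' origin; axes as the pliers. Across the outsides the handles measure about 61 mm here (71 mm at the top) when released, 42 mm when fully squeezed. Each handle needs 6 N to start moving and 20 N at the full stop: grip from above with about 40 N; a stop prevents over-spreading, and there the outsides are parallel.
- spread (a joint): Angle of the pliers' jaws: 0 released (ring closed, inner diameter 17 mm: does not pass the shaft), 0.161 fully squeezed (ring opening about 23.9 mm; the shaft is 20 mm).
- ring_eye (a point): Centre of the spread ring's opening, at mid-thickness of the 3 mm thick ring: x = 18 mm, y = 0, z = 1.5 mm from the pliers' origin. This point belongs on the axle's axis. Axes as the pliers. The dark steel ring is about 24 mm across outside when closed, 31 mm when spread, with two ears on the pliers' pins.
- jar: White jar with tan cap, 64 mm across, 85 mm high; to be left alone. Origin: centre of its underside.
- tin: Blue tin, 70 mm across, 80 mm high; to be left alone. Origin: centre of its underside.
- parts_tray: Black two-part tray 80 x 140 x 30 mm; to be left alone. Origin: centre of its underside.
- bearing: Steel bearing ring 40 mm across, 12 mm high, in the tray; to be left alone. Origin: centre of its underside.
- wrench: Steel wrench lying on the bench; to be left alone. Origin: centre of its underside.
- screwdriver: Screwdriver lying on the bench near the robot; to be left alone. Origin: centre of its underside.
- spare_gear: Spare brass gear, 60 mm across, 18 mm high, lying on the bench; to be left alone. Origin: centre of its underside.
Things that resemble listed ones, but are neither listed nor needed, are in the scene too. There is more than one size of the pry_blade; the one meant has the size given above.

How it is judged:
On the way, in this order (a step that is already met when the one before it is completed fails the run):
1. the blade levers the cover up (value of joint cover_hinge above 0.25 rad and contact force between pry_blade and cover above 0.1 N), for 0.04 s.
2. the cover stands open past upright (value of joint cover_hinge above 1.6 rad), for 0.1 s.
3. the blade lies on the bench again and the pliers are lifted out of their stand (height (world z) of ring_eye above 0.09 m and contact force between the fingers and pliers above 2 N and height (world z) of pry_blade below 0.012 m and angle between pry_blade's own z axis and vertical below 0.2 rad and contact force between the fingers and pry_blade below 0.1 N), for 0.2 s.
At the end, for the whole second after the job is handed in: Ring eye within 3 mm of the axle axis and of the groove's mid-height, spread > 0.12 rad, fingers on the pliers > 8 N; pliers upright within 0.12 rad, still, on the gearbox < 20 N; cover past upright (1.57 rad); blade released, flat on the bench (origin < 12 mm up, tilt < 0.2 rad) (horizontal distance between ring_eye and groove below 0.003 m and z of ring_eye in the frame of groove between -0.003 and 0.003 m and value of joint spread above 0.12 rad and contact force between the fingers and pliers above 8 N and contact force between pliers and gearbox below 20 N and angle between pliers's own z axis and vertical below 0.12 rad and linear speed of pliers below 0.02 m/s and value of joint cover_hinge above 1.57 rad and height (world z) of pry_blade below 0.012 m and angle between pry_blade's own z axis and vertical below 0.2 rad and contact force between the fingers and pry_blade below 0.1 N); the arm keeps its last pose, push and grip.
It fails at once if the robot itself touches the cover (contact force between any of the fingers, the arm and cover above 1 N).
It fails at once if the pliers push the cover (contact force between pliers and cover above 3 N).
It fails at once if a bystander is moved by more than 30 mm (distance of any of jar, tin, parts_tray, bearing, wrench, screwdriver, spare_gear from where it was at the start of the episode above 0.03 m).
It also fails if it takes over 69 s, if anything falls off the work surface, if the arm or the gripper's body presses on something with over 40 N, if the wrist force passes 120 N, or if a joint passes its speed limit or range.

## Robot

A 6-joint arm with a two-finger parallel gripper is mounted at the origin on the work surface. World frame = base frame: x ahead of the robot, y to its left, z up, the work surface at z = 0. Lengths are in m, angles in rad, forces in N, time in s.
With the tool pointing down it reaches from about 0.325 to 1 m from the base axis. Payload 5.1 kg.
Tool frame: the origin (TCP) lies at the centre of the arm's flange, where the gripper is bolted on; the fingertips stand 173 mm ahead of it and the grasp point (between the pads) lies 155 mm ahead of it; y points along the fingers, z is the direction in which the jaws open and shut, and the axes are right-handed (so a half turn about y gives the same grasp; the last joint's range is limited). The gripper opens to 85 mm and grips with 20 to 120 N. Pads are 22 mm wide; open, the fingers measure 114 mm over their backs; the gripper's body (76 mm by 85 mm) begins 54 mm behind the grasp point. The pads swing forward as they close: fully open they stand 13 mm farther back than shut.
Start: joints at [1.239, 0.124, 1.65, -0, 1.367, -0.083], TCP at [0.16, 0.63, 0.405] pointing down, gripper open.
Joint ranges: [-2.61, 2.61], [-1.02, 2.33], [0.03, 2.71], [-1.35, 4.49], [0.32, 2.68], [-2.91, 2.91]. Speed limits (rad/s): [2.57, 2.57, 3.14, 3.14, 3.14, 3.14].

## Interface

Orientations are given as a unit quaternion [x, y, z, w].
In Python, from station import * gives the robot as it stands.
- The arm moves only by the tool carry_out, never from a script. Its argument "deltas" is a list of rows, each an object of numbers: "jaw": the closure in counts, from 0 (fully open) to 255 (shut); "dx", "dy", "dz": the shift along the tool's x, y, z each as a share of 0.3 m, from -1 to 1; "rx", "ry", "rz": the turn, a rotation vector about the tool's x, y, z each as a share of 45 degrees, from -1 to 1. A call has 1 to 5 rows; each row is the pose to reach, as a shift and turn from the pose commanded when the call began, along the tool's axes at that moment; what a row does not reach only later rows make up. A row lasts 1/8 s, in which the tool goes at most 62.5 mm and 10.7 degrees, less where a joint would pass 70% of its speed; a pose out of reach is approached as far as the arm can. A call with a number of a shift or a turn outside -1 to 1 is refused whole. A call with a gripper value outside its range is refused whole. The fingers move at their own pace and stop on an object; the grip force is fixed at half the most. Time passes only in rows, so rows that repeat a pose let the fingers close. It gives the time, the measured TCP pose, the force and the opening at its end, in the units of the state.
- sense(): the state, without advancing time (a new reading comes with each control period).
- camera(name): name is "scene" or "top" or "wrist"; returns the picture (420x560x3 uint8, red, green, blue); there is no depth.
- camera_params(name): a dict with "intrinsics" (3x3 intrinsics, pixels), "dist_coeffs" ([k1, k2, p1, p2, k3] as OpenCV has them; the pictures are not rectified), "extrinsics" (4x4, takes a point from camera to world coordinates). Camera axes: x right, y down, z forward; pixel columns grow to the right and rows downward; lengths in m; the calibration is good to about 2 mm. A picture is of the moment at which its call begins: read the wrist's pose just before it. camera_params takes no time and is no camera call; for the wrist camera it gives the pose at the moment of the call.
- close_job(): hands the job in, once; it reports no verdict.
The state is a dict: "t": time; "qpos": joint angles; "dq": joint speeds; "joint_efforts": joint torques, N m; "position": TCP position; "tcp_rot": TCP orientation; "force": force on the tool from outside, world axes, zero at the start; "torque": the same for the moment, N m; "finger_gap": finger opening in m.
Only numpy, scipy, OpenCV 4.12 (cv2) and the standard library are available. Lean on these libraries where they do the work, as an engineer would, in place of code of your own. Each camera call takes 0.05 s, during which the arm holds its last target.

## Working session

There is one attempt and no reset: what is moved stays moved. The work goes in short steps, Python scripts to look and compute and a tool call to move; the robot and the scene stay as the last step left them, time stands still between calls to the robot, and variables do not carry over. Pictures are saved under pics/ and viewed, and the job is handed in when it is done.

Besides the shell and the picture viewer there is one more tool, called as name([rows], argument=value, ...), one row to a line, values as JSON. carry_out: Moves the arm, as the interface text tells. Shift numbers are shares of 0.3 m and turn numbers shares of 45 degrees, none past 1 either way. Its arguments: {"type":"object","properties":{"deltas":{"type":"array"}},"required":["deltas"]}

```bash
ls -la; mkdir -p pics; python3 - <<'E'
from station import *
import cv2
print(sense())
for n in ["scene","top","wrist"]:
    p=camera_params(n);print(n,p)
    cv2.imwrite(f"pics/a_{n}.png",camera(n)[:,:,::-1])
E
```

```text
total 12
drwxr-xr-x  3 agent agent 4096 Dec  6 04:53 .
drwxr-xr-x 23 root  root  4096 Dec  6 04:53 ..
drwxr-xr-x  2 agent agent 4096 Dec  6 04:53 pics
{'t': 0.0, 'qpos': array([ 1.23938383e+00,  1.24510769e-01,  1.65164714e+00, -3.40103936e-05,
        1.36751995e+00, -8.25649510e-02]), 'dq': array([0.00098226, 0.00065238, 0.00061609, 0.00012606, 0.00050693,
       0.00146082]), 'joint_efforts': array([ 2.26012933e-03, -4.23586464e+01, -3.65465605e+01,  1.11313565e-05,
        6.72178212e-03, -7.52201288e-06]), 'position': array([0.16001623, 0.62974361, 0.40346486]), 'tcp_rot': array([ 0.70236422, -0.08789158,  0.0876116 , -0.70091639]), 'force': array([ 0.1654293 , -0.17649215,  0.00222433]), 'torque': array([0.00889868, 0.0202759 , 0.01674199]), 'finger_gap': 0.0853505260479897}
scene {'intrinsics': array([[399.31290109,   0.        , 278.55664182],
       [  0.        , 399.31290109, 209.93750538],
       [  0.        ,   0.        ,   1.        ]]), 'dist_coeffs': array([-0.06207875,  0.        ,  0.        ,  0.        ,  0.        ]), 'extrinsics': array([[-0.81920143,  0.48196
[... 660 characters left out ...]
2],
       [ 7.79093671e-04, -7.92885775e-02, -9.96851400e-01,
         1.51788019e+00],
       [ 0.00000000e+00,  0.00000000e+00,  0.00000000e+00,
         1.00000000e+00]])}
wrist {'intrinsics': array([[340.94546038,   0.        , 281.61230223],
       [  0.        , 340.94546038, 207.06533687],
       [  0.        ,   0.        ,   1.        ]]), 'dist_coeffs': array([-0.02095288,  0.        ,  0.        ,  0.        ,  0.        ]), 'extrinsics': array([[ 0.24641606,  0.92379587,  0.29305343,  0.08560928],
       [ 0.96916091, -0.23409976, -0.07697031,  0.6497071 ],
       [-0.00250112,  0.30298265, -0.95299279,  0.37241274],
       [ 0.        ,  0.        ,  0.        ,  1.        ]])}
```

View pics/a_scene.png

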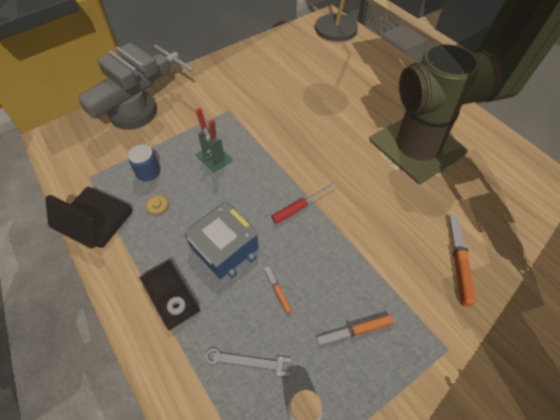

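View pics/a_top.png

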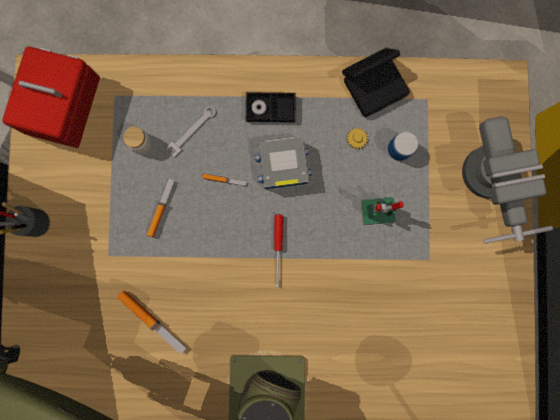

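View pics/a_wrist.png

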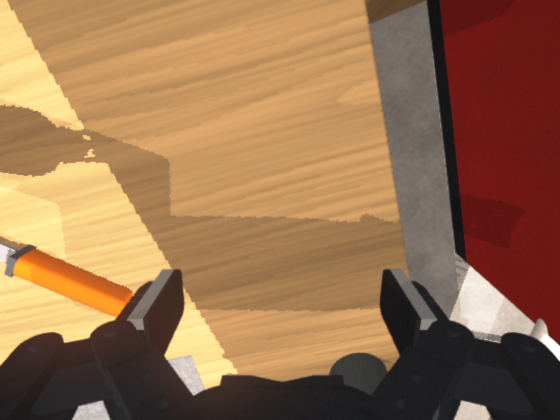

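The top view shows three orange-handled tools, at (224,180) small, (161,208) medium and (152,322) large. The robot base is at the bottom. I'll measure their lengths and crop the candidate.

```bash
cat > h.py <<'E'
from station import *
import numpy as np, cv2
from scipy.spatial.transform import Rotation as R
def ray(p,uv):
    uv=np.asarray(uv,float).reshape(-1,1,2)
    n=cv2.undistortPoints(uv,p["intrinsics"],p["dist_coeffs"]).reshape(-1,2)
    d=np.c_[n,np.ones(len(n))]@p["extrinsics"][:3,:3].T
    return p["extrinsics"][:3,3],d
def onz(p,uv,z):
    o,d=ray(p,uv); return o+d*((z-o[2])/d[:,2])[:,None]
def proj(p,X):
    E=np.linalg.inv(p["extrinsics"]);X=np.asarray(X,float).reshape(-1,3)
    return cv2.projectPoints(X,cv2.Rodrigues(E[:3,:3])[0],E[:3,3],p["intrinsics"],p["dist_coeffs"])[0].reshape(-1,2)
def tri(obs): # list of (p,uv)
    A=np.zeros((3,3));b=np.zeros(3)
    L=[]
    for p,uv in obs:
        o,d=ray(p,uv);d=d[0]/np.linalg.norm(d[0]);P=np.eye(3)-np.outer(d,d);A+=P;b+=P@o;L.append((o,P))
    x=np.linalg.solve(A,b);return x,[np.linalg.norm(P@(x-o)) for o,P in L]
def snap(name,tag):
    p=camera_params(name);im=camera(name)[:,:,::-1].copy();cv2.imwrite(f"pics/{tag}.png",im);np.save(f"/tmp/{tag}.npy",p,allow_pickle=True);return p,im
def par(tag): return np.load(f"/tmp/{tag}.npy",allow_pickle=True).item()
def crop(src,dst,x0,y0,x1,y1,s):
    im=cv2.imread(f"pics/{src}.png")[y0:y1,x0:x1];cv2.imwrite(f"pics/{dst}.png",cv2.resize(im,None,fx=s,fy=s,interpolation=cv2.INTER_CUBIC))
E
python3 - <<'E'
from h import *
for n in ["scene","top"]: np.save(f"/tmp/a_{n}.npy",camera_params(n),allow_pickle=True)
p=camera_params("top")
for a,b in [((203,178),(246,184)),((150,236),(171,181)),((120,293),(186,352))]:
    A=onz(p,[a,b],0.012);print(A.round(3),np.linalg.norm(A[0]-A[1]))
crop("a_top","c1",110,80,470,270,2.2)
crop("a_top","c2",130,165,190,250,8)
crop("a_top","c3",245,125,325,200,9)
crop("a_top","c4",350,180,420,240,9)
E
```

```text
[[0.591 0.183 0.012]
 [0.576 0.062 0.012]] 0.12165743565579135
[[0.427 0.327 0.012]
 [0.582 0.273 0.012]] 0.16401850712428023
[[0.268 0.406 0.012]
 [0.11  0.22  0.012]] 0.2444428339365894
```

View pics/c2.png

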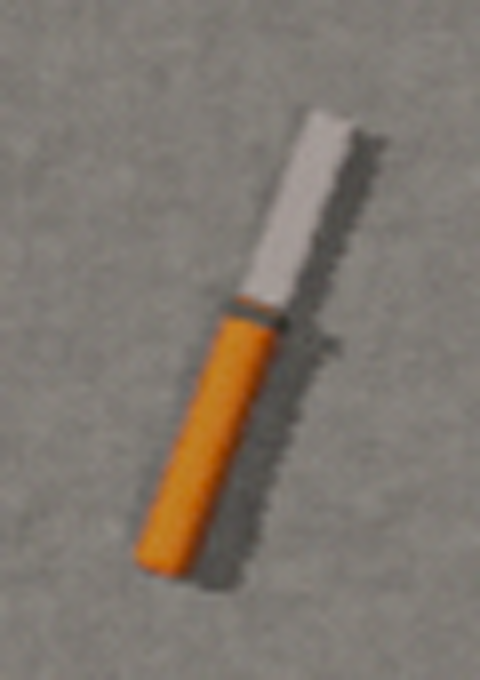

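View pics/c3.png

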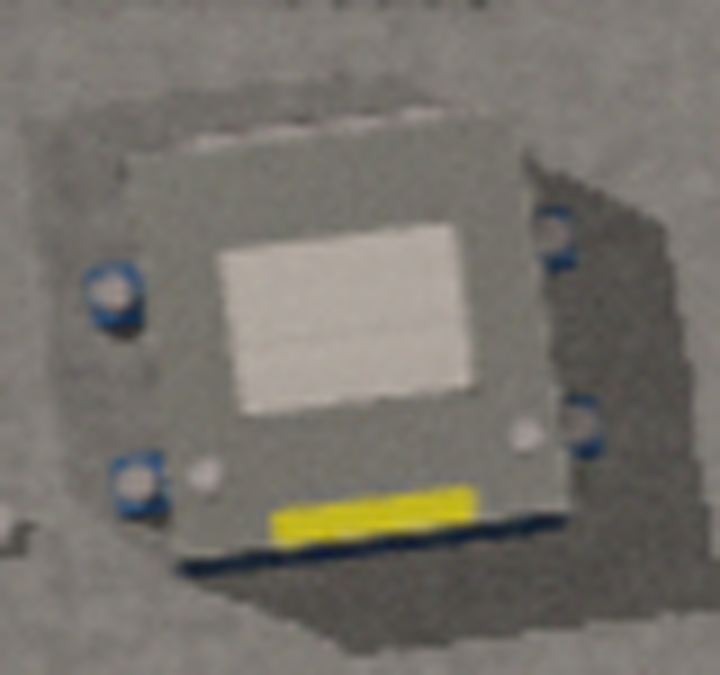

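View pics/c4.png

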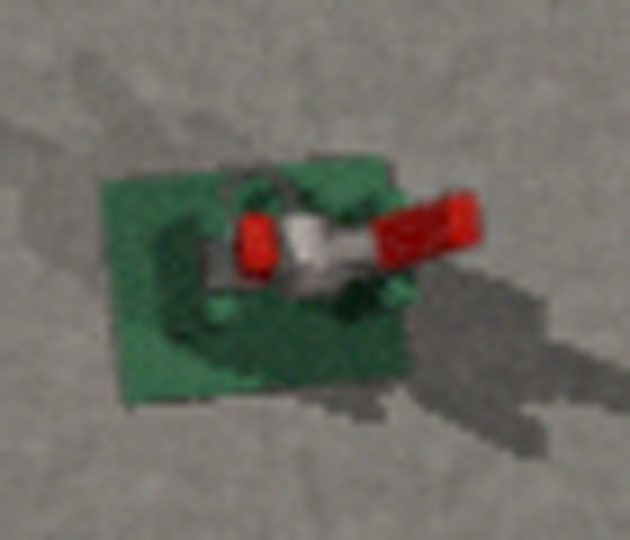

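The medium tool's length (164 mm) and handle:blade split match the description; c2 shows it clearly. Small is 122 mm and large is 244 mm. Next I measure the gearbox, stand and blade roughly.

```bash
python3 - <<'E'
from h import *
p=par("a_top")
c=np.array([(130,158),(520,115),(568,512),(180,558)])/9+[245,125]
C=onz(p,c,0.0705);print(C.round(4));print("sides",[np.linalg.norm(C[i]-C[(i+1)%4]).round(4) for i in range(4)])
b=np.array([(110,292),(137,482),(556,235),(583,424)])/9+[245,125]
B=onz(p,b,0.01);print("bolts",B.round(4),B.mean(0))
im=cv2.imread("pics/a_top.png");hsv=cv2.cvtColor(im,cv2.COLOR_BGR2HSV)
m=cv2.inRange(hsv,(5,150,120),(20,255,255));n,l,s,ce=cv2.connectedComponentsWithStats(m)
for i in range(1,n):
    if s[i,4]>60:
        pts=np.argwhere(l==i)[:,::-1].astype(np.float32);r=cv2.minAreaRect(pts);bx=cv2.boxPoints(r);print(s[i],onz(p,bx,0.02).round(4).tolist(),onz(p,[ce[i]],0.02).round(4))
# blade pts
bl=np.array([(335,113),(268,300)])/8+[130,165];print("blade",onz(p,bl,0.0135).round(4))
hd=np.array([(165,565),(250,318)])/8+[130,165];print("handle",onz(p,hd,0.024).round(4))
s=np.array([(103,182),(380,157),(408,375),(127,405)])/9+[350,180];S=onz(p,s,0.006);print("stand",S.round(4),S.mean(0))
print(R.from_quat(sense()["tcp_rot"]).as_matrix().round(3)); print(sense()["position"])
q=par("a_scene");
print(proj(q,[S.mean(0)]),proj(q,[C.mean(0)]))
crop("a_scene","c5",170,90,310,300,4); 
E
```

```text
[[ 0.6811  0.0248  0.0705]
 [ 0.6956 -0.0923  0.0705]
 [ 0.5754 -0.1074  0.0705]
 [ 0.5602  0.0082  0.0705]]
sides [np.float64(0.118), np.float64(0.1212), np.float64(0.1166), np.float64(0.122)]
bolts [[ 0.6514  0.032   0.01  ]
 [ 0.5916  0.0228  0.01  ]
 [ 0.6711 -0.1071  0.01  ]
 [ 0.6115 -0.1159  0.01  ]] [ 0.63141215 -0.04203644  0.01      ]
[203 174  23   8 105] [[0.5907, 0.1836, 0.02], [0.603, 0.1819, 0.02], [0.5932, 0.1188, 0.02], [0.5809, 0.1206, 0.02]] [[0.5919 0.1513 0.02  ]]
[147 205  17  32 202] [[0.4303, 0.3354, 0.02], [0.5163, 0.3057, 0.02], [0.5105, 0.2896, 0.02], [0.4246, 0.3194, 0.02]] [[0.4703 0.3125 0.02  ]]
[117 291  39  37 419] [[0.2585, 0.4165, 0.02], [0.2775, 0.3994, 0.02], [0.1937, 0.3033, 0.02], [0.1748, 0.3203, 0.02]] [[0.2257 0.3592 0.02  ]]
blade [[0.5868 0.2699 0.0135]
 [0.5208 0.2916 0.0135]]
handle [[0.4276 0.3226 0.024 ]
 [0.5135 0.2955 0.024 ]]
stand [[ 0.5345 -0.2615  0.006 ]
 [ 0.5434 -0.3483  0.006 ]
 [ 0.4754 -0.3566  0.006 ]
 [ 0.465  -0.2689  0.006 ]] [ 0.50457937 -0.30883254  0.006     ]
[[ 0.969 -0.001  0.246]
 [-0.246 -0.002  0.969]
 [-0.    -1.    -0.002]]
[0.16003668 0.62978399 0.4037116 ]
[[213.25223522 154.87950344]] [[220.04816688 230.62370096]]
```

View pics/c5.png

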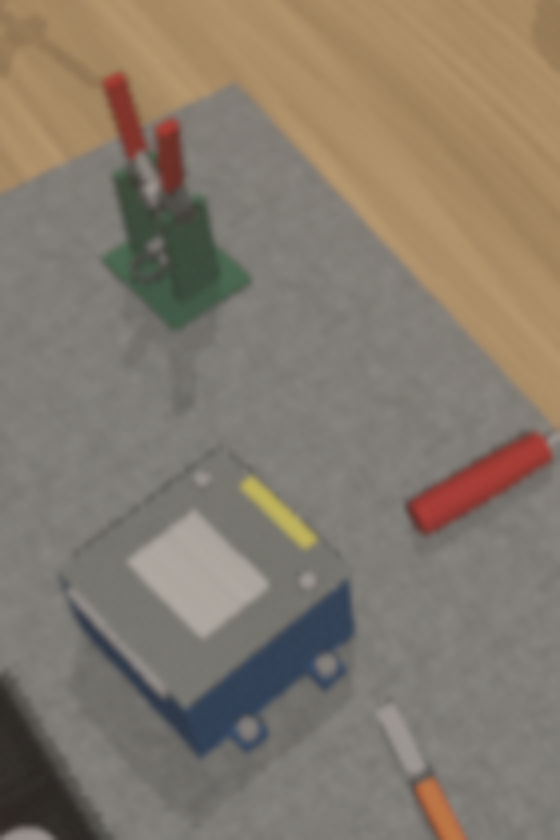

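carry_out([
  {"dx": 0.8, "dy": 0.2, "dz": -0.46, "ry": 0.09, "jaw": 0},
  {"dx": 0.8, "dy": 0.2, "dz": -0.46, "ry": 0.09, "jaw": 0},
  {"dx": 0.8, "dy": 0.2, "dz": -0.46, "ry": 0.09, "jaw": 0},
  {"dx": 0.8, "dy": 0.2, "dz": -0.46, "ry": 0.09, "jaw": 0},
  {"dx": 0.8, "dy": 0.2, "dz": -0.46, "ry": 0.09, "jaw": 0},
])

```text
invalid input at $.deltas[0]: expected keys jaw, dx, dy, dz, rx, ry, rz
```

```bash
cat >> h.py <<'E'
def plan(pos,yaw):
    """tool-axis shares to go to TCP pos, tool x at world yaw, pointing down"""
    s=sense();M=R.from_quat(s["tcp_rot"])
    T=R.from_matrix(np.array([[np.cos(yaw),0,-np.sin(yaw)],[np.sin(yaw),0,np.cos(yaw)],[0,-1,0]]))
    d=M.inv().apply(np.array(pos)-s["position"]);r=(M.inv()*T).as_rotvec()
    print("t",round(s["t"],2),"pos",s["position"].round(4),"gap",round(s["finger_gap"],4),"F",s["force"].round(1))
    print("d shares",(d/0.3).round(3),"r shares",(r/np.radians(45)).round(3))
E
sed -i 's/\[-np.sin(yaw)\]//' h.py
python3 - <<'E'
from h import *
plan([0.507-.02,0.296+.006,0.30],-0.32)
print(R.from_quat(sense()["tcp_rot"]).as_matrix().round(3))
E
```

```text
t 0.15 pos [0.16   0.6298 0.4037] gap 0.0858 F [-0.7  0.3  0.9]
d shares [ 1.325  0.347 -0.79 ] r shares [ 0.002  0.091 -0.   ]
[[ 0.969 -0.001  0.246]
 [-0.246 -0.002  0.969]
 [-0.    -1.    -0.002]]
```

carry_out([
  {"dx": 0.8, "dy": 0.2, "dz": -0.46, "rx": 0, "ry": 0.09, "rz": 0, "jaw": 0},
  {"dx": 0.8, "dy": 0.2, "dz": -0.46, "rx": 0, "ry": 0.09, "rz": 0, "jaw": 0},
  {"dx": 0.8, "dy": 0.2, "dz": -0.46, "rx": 0, "ry": 0.09, "rz": 0, "jaw": 0},
  {"dx": 0.8, "dy": 0.2, "dz": -0.46, "rx": 0, "ry": 0.09, "rz": 0, "jaw": 0},
  {"dx": 0.8, "dy": 0.2, "dz": -0.46, "rx": 0, "ry": 0.09, "rz": 0, "jaw": 0},
])

```text
t: 0.78
position: [0.3601, 0.4348, 0.3435]
tcp_rot: [0.699, -0.114, 0.113, -0.697]
force: [0.3, 0.2, 0.2]
finger_gap: 0.0851
```

```bash
python3 - <<'E'
from h import *
plan([0.507-.02,0.296+.006,0.30],-0.32)
E
```

```text
t 0.78 pos [0.3601 0.4348 0.3435] gap 0.0851 F [0.3 0.2 0.2]
d shares [ 0.541  0.145 -0.286] r shares [ 0.002 -0.002 -0.001]
```

carry_out([
  {"dx": 0.54, "dy": 0.15, "dz": -0.286, "rx": 0, "ry": 0, "rz": 0, "jaw": 0},
  {"dx": 0.54, "dy": 0.15, "dz": -0.286, "rx": 0, "ry": 0, "rz": 0, "jaw": 0},
  {"dx": 0.54, "dy": 0.15, "dz": -0.286, "rx": 0, "ry": 0, "rz": 0, "jaw": 0},
  {"dx": 0.54, "dy": 0.15, "dz": -0.286, "rx": 0, "ry": 0, "rz": 0, "jaw": 0},
])

```text
t: 1.27
position: [0.4873, 0.3017, 0.2979]
tcp_rot: [0.699, -0.115, 0.114, -0.697]
force: [0.3, 0.1, -0.6]
finger_gap: 0.0856
```

```bash
python3 - <<'E'
from h import *
snap("wrist","w1")
plan([0.507,0.296,0.30],-0.32)
E
```

```text
t 1.32 pos [0.4865 0.3031 0.2986] gap 0.0852 F [ 0.4  0.2 -0.4]
d shares [ 0.072 -0.005 -0.001] r shares [ 0.002 -0.004 -0.002]
```

View pics/w1.png

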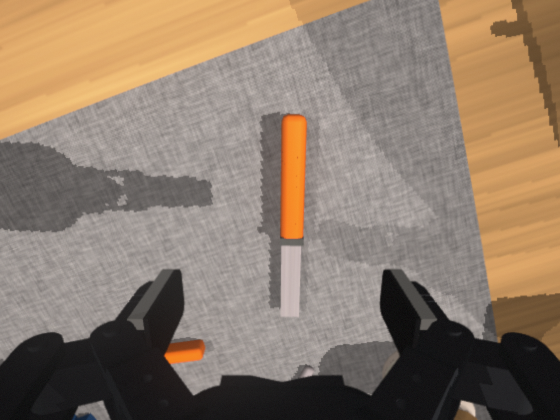

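The pry blade lies centrally: handle (293,115)–(292,240), blade tip at (290,316). I compute its pose.

```bash
python3 - <<'E'
from h import *
p=par("w1")
P=onz(p,[(293.5,116),(291.5,238)],0.024);Q=onz(p,[(291.5,245),(289.5,317)],0.0135)
print(P.round(4),Q.round(4))
butt,tip=P[0],Q[1];d=(tip-butt)[:2];L=np.linalg.norm(d);u=d/L;yaw=np.arctan2(u[1],u[0]);print(L,yaw)
o=tip[:2]-0.085*u;o2=butt[:2]+.085*u;print(o,o2)
o=(o+o2)/2
plan([*o,0.179],yaw)
E
```

```text
[[0.4272 0.3309 0.024 ]
 [0.5131 0.3013 0.024 ]] [[0.5232 0.2983 0.0135]
 [0.5874 0.2754 0.0135]]
0.1695074172509657 -0.3332426355871334
[0.50707777 0.30323064] [0.50754326 0.30306951]
t 1.32 pos [0.4865 0.3031 0.2986] gap 0.0852 F [ 0.4  0.2 -0.4]
d shares [0.066 0.398 0.023] r shares [ 0.002  0.013 -0.002]
```

carry_out([
  {"dx": 0.066, "dy": 0.2, "dz": 0.02, "rx": 0, "ry": 0.013, "rz": 0, "jaw": 0},
  {"dx": 0.066, "dy": 0.2, "dz": 0.02, "rx": 0, "ry": 0.013, "rz": 0, "jaw": 0},
  {"dx": 0.066, "dy": 0.2, "dz": 0.02, "rx": 0, "ry": 0.013, "rz": 0, "jaw": 0},
])

```text
t: 1.7
position: [0.5058, 0.3052, 0.2407]
tcp_rot: [-0.697, 0.115, -0.116, 0.698]
force: [0.1, 0.2, 0.3]
finger_gap: 0.0855
```

```bash
python3 - <<'E'
from h import *
snap("wrist","w2");snap("top","t2")
plan([0.5073,0.3031,0.179],-0.333)
E
```

```text
t 1.8 pos [0.5063 0.3054 0.2425] gap 0.0857 F [0.2 0.5 0. ]
d shares [ 0.005  0.212 -0.007] r shares [-0.004  0.006  0.004]
```

View pics/w2.png

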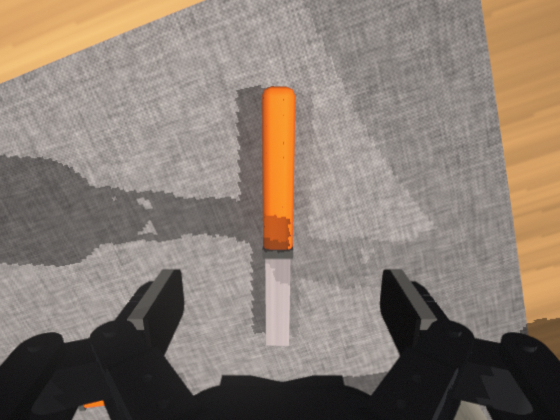

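```bash
python3 - <<'E'
from h import *
p=par("w2")
butt=onz(p,[(279.5,87)],0.024)[0];tip=onz(p,[(277.5,346)],0.0135)[0]
d=(tip-butt)[:2];L=np.linalg.norm(d);u=d/L;yaw=np.arctan2(u[1],u[0]);o=(tip+butt)[:2]/2;print(L,yaw,o)
plan([*o,0.178],yaw)
E
```

```text
0.1696965413753152 -0.33890115308118757 [0.50737307 0.30380695]
t 1.8 pos [0.5063 0.3054 0.2425] gap 0.0857 F [0.2 0.5 0. ]
d shares [ 0.004  0.215 -0.004] r shares [-0.004  0.013  0.004]
```

carry_out([
  {"dx": 0.004, "dy": 0.215, "dz": -0.004, "rx": 0, "ry": 0.013, "rz": 0, "jaw": 0},
  {"dx": 0.004, "dy": 0.215, "dz": -0.004, "rx": 0, "ry": 0.013, "rz": 0, "jaw": 0},
  {"dx": 0.004, "dy": 0.215, "dz": -0.004, "rx": 0, "ry": 0.013, "rz": 0, "jaw": 255},
  {"dx": 0.004, "dy": 0.215, "dz": -0.004, "rx": 0, "ry": 0.013, "rz": 0, "jaw": 255},
  {"dx": 0.004, "dy": 0.215, "dz": -0.004, "rx": 0, "ry": 0.013, "rz": 0, "jaw": 255},
])

```text
t: 2.42
position: [0.5078, 0.3032, 0.1776]
tcp_rot: [-0.696, 0.118, -0.121, 0.698]
force: [-1.3, -0.8, 0.1]
finger_gap: 0.0322
```

carry_out([
  {"dx": 0, "dy": 0, "dz": 0, "rx": 0, "ry": 0, "rz": 0, "jaw": 255},
  {"dx": 0, "dy": 0, "dz": 0, "rx": 0, "ry": 0, "rz": 0, "jaw": 255},
])

```text
t: 2.68
position: [0.5078, 0.3031, 0.1769]
tcp_rot: [-0.696, 0.119, -0.12, 0.697]
force: [-0.6, 0.1, 6.8]
finger_gap: 0.0166
```

carry_out([
  {"dx": 0, "dy": -0.4, "dz": 0, "rx": 0, "ry": 0, "rz": 0, "jaw": 255},
  {"dx": 0, "dy": -0.4, "dz": 0, "rx": 0, "ry": 0, "rz": 0, "jaw": 255},
  {"dx": 0, "dy": -0.4, "dz": 0, "rx": 0, "ry": 0, "rz": 0, "jaw": 255},
])

```text
t: 3.05
position: [0.5087, 0.3036, 0.3017]
tcp_rot: [-0.695, 0.116, -0.123, 0.699]
force: [-1.0, -0.0, -0.8]
finger_gap: 0.0166
```

```bash
python3 - <<'E'
from h import *
plan([0.428,-.065,0.30],0.135)
E
```

```text
t 3.05 pos [0.5087 0.3036 0.3017] gap 0.0166 F [-1.  -0.  -0.8]
d shares [ 0.156 -0.003 -1.248] r shares [-0.008 -0.605  0.013]
```

carry_out([
  {"dx": 0.12, "dy": 0, "dz": -1, "rx": 0, "ry": -0.6, "rz": 0, "jaw": 255},
  {"dx": 0.12, "dy": 0, "dz": -1, "rx": 0, "ry": -0.6, "rz": 0, "jaw": 255},
  {"dx": 0.12, "dy": 0, "dz": -1, "rx": 0, "ry": -0.6, "rz": 0, "jaw": 255},
  {"dx": 0.12, "dy": 0, "dz": -1, "rx": 0, "ry": -0.6, "rz": 0, "jaw": 255},
  {"dx": 0.12, "dy": 0, "dz": -1, "rx": 0, "ry": -0.6, "rz": 0, "jaw": 255},
])

```text
t: 3.68
position: [0.4394, 0.0062, 0.2935]
tcp_rot: [-0.705, -0.046, 0.047, 0.706]
force: [1.5, 0.2, -0.2]
finger_gap: 0.0168
```

```bash
python3 - <<'E'
from h import *
plan([0.428,-.065,0.30],0.135)
E
```

```text
t 3.67 pos [0.4394 0.0062 0.2935] gap 0.0168 F [ 1.5  0.2 -0.2]
d shares [-0.069 -0.022 -0.23 ] r shares [-0.001 -0.005 -0.003]
```

carry_out([
  {"dx": -0.07, "dy": -0.02, "dz": -0.23, "rx": 0, "ry": 0, "rz": 0, "jaw": 255},
  {"dx": -0.07, "dy": -0.02, "dz": -0.23, "rx": 0, "ry": 0, "rz": 0, "jaw": 255},
  {"dx": -0.07, "dy": -0.02, "dz": -0.23, "rx": 0, "ry": 0, "rz": 0, "jaw": 255},
])

```text
t: 4.05
position: [0.4287, -0.0636, 0.3001]
tcp_rot: [-0.705, -0.045, 0.046, 0.706]
force: [0.3, 0.0, 0.6]
finger_gap: 0.0168
```

```bash
python3 - <<'E'
from h import *
snap("wrist","w3")
plan([0.428,-.065,0.30],0.135)
snap("top","t3");snap("scene","s3")
crop("t3","t3c",180,120,350,250,4.5)
E
```

```text
t 4.1 pos [ 0.4289 -0.0628  0.3002] gap 0.0162 F [ 0.7  0.3 -0. ]
d shares [-0.004  0.001 -0.007] r shares [-0.002 -0.005 -0.002]
```

View pics/w3.png

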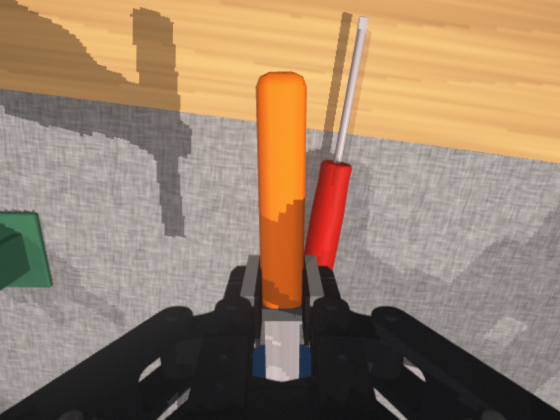

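View pics/t3c.png

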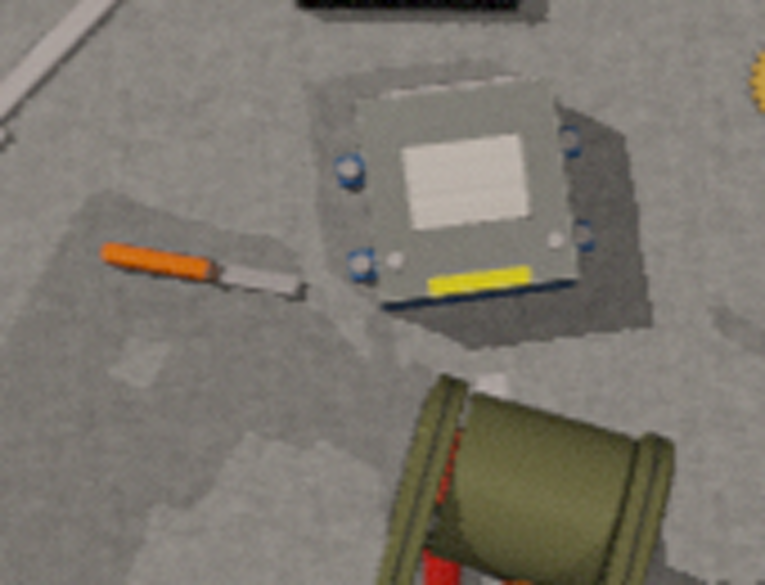

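View pics/s3.png

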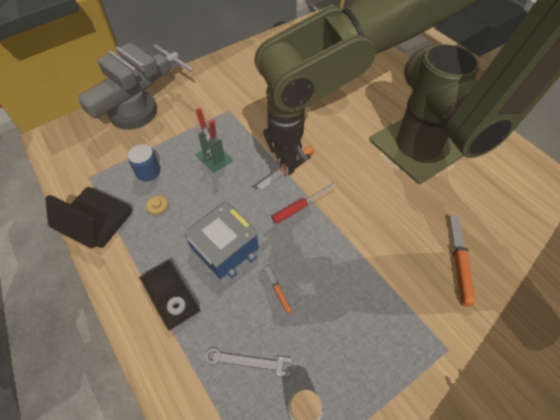

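```bash
python3 - <<'E'
from h import *
tip=np.array([0.513,-0.051,0.135])
for t,n in (("t3","top"),("s3","scene")): print(n,proj(par(t) ,[tip]))
# w2 blade in t2?
print("bladetop",proj(par("a_top"),[[0.5073+.085*.943,0.3038-.085*.332,.0135],[0.5073-.085*.943,0.3038+.085*.332,.024]]))
crop("s3","s3c",235,140,335,210,8);crop("t3","t3d",260,180,320,220,12)
E
```

```text
top [[287.55125561 202.36439679]]
scene [[258.01601653 187.83783349]]
bladetop [[169.87293272 178.8733114 ]
 [147.2344556  235.7583389 ]]
```

View pics/s3c.png

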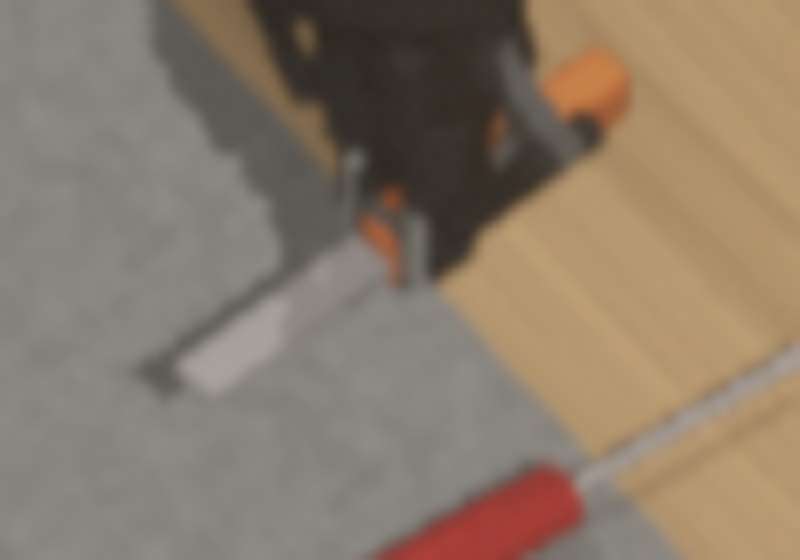

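View pics/t3d.png

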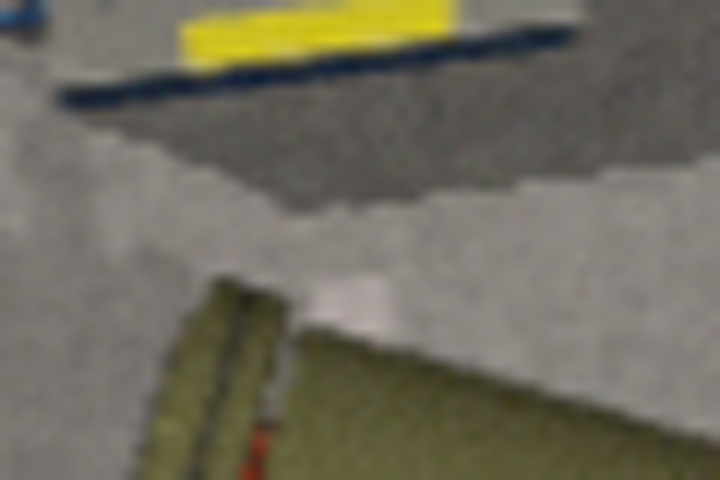

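```bash
python3 - <<'E'
from h import *
p=par("a_top");k=np.array([-1.9,-0.3])
c=np.array([(130,158),(520,115),(568,512),(180,558)])/9+[245,125]+k
C=onz(p,c,0.0705)
b=np.array([(110,292),(137,482),(556,235),(583,424)])/9+[245,125]+k
B=onz(p,b,0.008);print(C.round(4).tolist(),C.mean(0),B.mean(0))
yaw=0.14;u=np.array([np.cos(yaw),np.sin(yaw)])
o=B.mean(0)[:2];sl=o-0.06*u;fr=(C[2]+C[3])[:2]/2;print("slot",sl,"frontedge",fr, "gearbox from cover",C.mean(0)[:2]-u*-0.002)
np.save("/tmp/slot.npy",sl)
t=sl-u*(0.085+0.012)
plan([*t,0.177+0.048],yaw)
E
```

```text
[[0.6818, 0.0299, 0.0705], [0.6964, -0.0872, 0.0705], [0.5762, -0.1023, 0.0705], [0.5609, 0.0133, 0.0705]] [ 0.62884199 -0.03657328  0.0705    ] [ 0.63254168 -0.03672484  0.008     ]
slot [ 0.57312872 -0.04509743] frontedge [ 0.56855785 -0.04452646] gearbox from cover [ 0.63082242 -0.03629419]
t 4.2 pos [ 0.4292 -0.0621  0.3005] gap 0.0168 F [ 0.6  0.5 -0.3]
d shares [ 0.16   0.251 -0.01 ] r shares [-0.001 -0.009 -0.002]
```

carry_out([
  {"dx": 0.04, "dy": 0.25, "dz": -0.01, "rx": 0, "ry": -0.009, "rz": 0, "jaw": 255},
  {"dx": 0.04, "dy": 0.25, "dz": -0.01, "rx": 0, "ry": -0.009, "rz": 0, "jaw": 255},
  {"dx": 0.16, "dy": 0.25, "dz": -0.01, "rx": 0, "ry": -0.009, "rz": 0, "jaw": 255},
  {"dx": 0.16, "dy": 0.25, "dz": -0.01, "rx": 0, "ry": -0.009, "rz": 0, "jaw": 255},
])

```text
t: 4.7
position: [0.4791, -0.0591, 0.2273]
tcp_rot: [0.705, 0.05, -0.049, -0.705]
force: [0.4, 0.4, -0.3]
finger_gap: 0.0168
```

```bash
python3 - <<'E'
from h import *
sl=np.load("/tmp/slot.npy");yaw=.14;u=np.array([np.cos(yaw),np.sin(yaw)])
snap("wrist","w4");snap("scene","s4")
plan([*(sl-u*(0.085-0.022)),0.225],yaw)
crop("s4","s4c",180,150,290,290,4.2)
E
```

```text
t 4.8 pos [ 0.4775 -0.0593  0.2269] gap 0.017 F [ 0.1 -0.2 -0.1]
d shares [0.112 0.006 0.002] r shares [0. 0. 0.]
```

View pics/s4c.png

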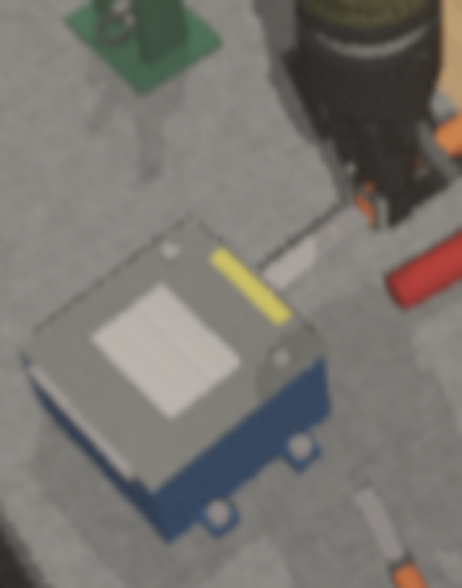

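View pics/w4.png

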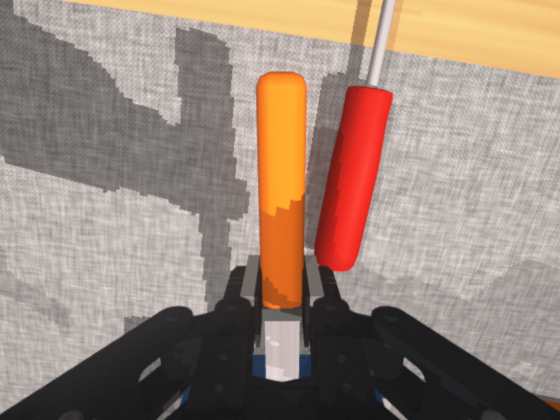

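carry_out([
  {"dx": 0.03, "dy": 0.005, "dz": 0.002, "rx": 0, "ry": 0, "rz": 0, "jaw": 255},
  {"dx": 0.06, "dy": 0.005, "dz": 0.002, "rx": 0, "ry": 0, "rz": 0, "jaw": 255},
  {"dx": 0.085, "dy": 0.005, "dz": 0.002, "rx": 0, "ry": 0, "rz": 0, "jaw": 255},
  {"dx": 0.11, "dy": 0.005, "dz": 0.002, "rx": 0, "ry": 0, "rz": 0, "jaw": 255},
  {"dx": 0.11, "dy": 0.005, "dz": 0.002, "rx": 0, "ry": 0, "rz": 0, "jaw": 255},
])

```text
t: 5.42
position: [0.5103, -0.0548, 0.2248]
tcp_rot: [0.705, 0.049, -0.049, -0.705]
force: [0.2, 0.7, -1.2]
finger_gap: 0.0167
```

```bash
python3 - <<'E'
from h import *
sl=np.load("/tmp/slot.npy");yaw=.14;u=np.array([np.cos(yaw),np.sin(yaw)])
plan([*(sl-u*(0.085-0.022)),0.225],yaw)
snap("scene","s5");crop("s5","s5c",180,150,290,290,4.2)
E
```

```text
t 5.42 pos [ 0.5103 -0.0548  0.2248] gap 0.0167 F [ 0.2  0.7 -1.2]
d shares [ 0.002 -0.001  0.003] r shares [ 0.    -0.002  0.   ]
```

View pics/s5c.png

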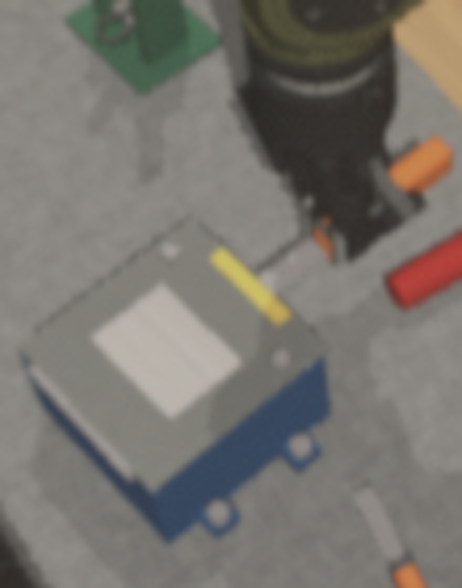

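carry_out([
  {"dx": 0.005, "dy": -0.072, "dz": 0, "rx": 0, "ry": 0, "rz": 0, "jaw": 255},
  {"dx": 0.02, "dy": -0.127, "dz": 0, "rx": 0, "ry": 0, "rz": 0, "jaw": 255},
  {"dx": 0.044, "dy": -0.178, "dz": 0, "rx": 0, "ry": 0, "rz": 0, "jaw": 255},
  {"dx": 0.076, "dy": -0.225, "dz": 0, "rx": 0, "ry": 0, "rz": 0, "jaw": 255},
  {"dx": 0.076, "dy": -0.225, "dz": 0, "rx": 0, "ry": 0, "rz": 0, "jaw": 255},
])

```text
t: 6.1
position: [0.5337, -0.0517, 0.2943]
tcp_rot: [0.706, 0.05, -0.048, -0.705]
force: [-0.4, -0.0, -0.7]
finger_gap: 0.0171
```

```bash
python3 - <<'E'
from h import *
plan([0.51,-0.055,0.225],.14)
snap("scene","s6");crop("s6","s6c",180,130,290,270,4.2)
E
```

```text
t 6.1 pos [ 0.5337 -0.0517  0.2943] gap 0.0171 F [-0.4 -0.  -0.7]
d shares [-0.081  0.231  0.   ] r shares [ 0.002 -0.002  0.005]
```

View pics/s6c.png

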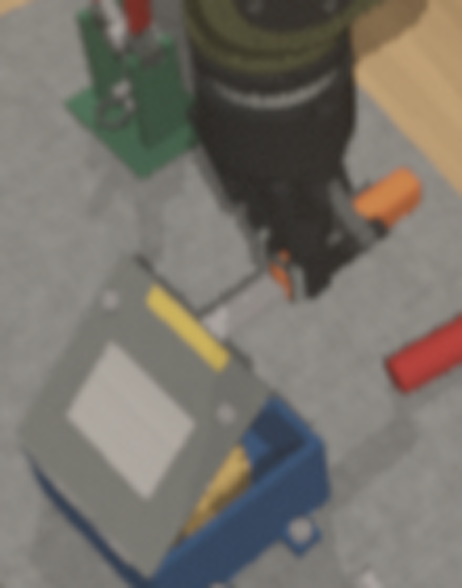

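carry_out([
  {"dx": 0.04, "dy": -0.04, "dz": 0, "rx": 0, "ry": 0, "rz": 0, "jaw": 255},
  {"dx": 0.087, "dy": -0.073, "dz": 0, "rx": 0, "ry": 0, "rz": 0, "jaw": 255},
  {"dx": 0.139, "dy": -0.097, "dz": 0, "rx": 0, "ry": 0, "rz": 0, "jaw": 255},
  {"dx": 0.193, "dy": -0.112, "dz": 0, "rx": 0, "ry": 0, "rz": 0, "jaw": 255},
  {"dx": 0.25, "dy": -0.117, "dz": 0, "rx": 0, "ry": 0, "rz": 0, "jaw": 255},
])

```text
t: 6.78
position: [0.6076, -0.0411, 0.3279]
tcp_rot: [-0.705, -0.049, 0.049, 0.705]
force: [-0.6, 0.6, -1.1]
finger_gap: 0.0171
```

carry_out([
  {"dx": 0.05, "dy": 0.005, "dz": 0, "rx": 0, "ry": 0, "rz": 0, "jaw": 255},
  {"dx": 0.085, "dy": 0.01, "dz": 0, "rx": 0, "ry": 0, "rz": 0, "jaw": 255},
  {"dx": 0.11, "dy": 0.02, "dz": 0, "rx": 0, "ry": 0, "rz": 0, "jaw": 255},
  {"dx": 0.11, "dy": 0.02, "dz": 0, "rx": 0, "ry": 0, "rz": 0, "jaw": 255},
])

```text
t: 7.28
position: [0.6395, -0.0367, 0.3206]
tcp_rot: [-0.705, -0.049, 0.049, 0.705]
force: [1.1, 0.3, -0.8]
finger_gap: 0.0166
```

```bash
python3 - <<'E'
from h import *
plan([0.51,-0.055,0.225],.14)
snap("scene","s7");crop("s7","s7c",160,130,290,290,3.7)
E
```

```text
t 7.28 pos [ 0.6395 -0.0367  0.3206] gap 0.0166 F [ 1.1  0.3 -0.8]
d shares [-0.435  0.319 -0.001] r shares [-0.    -0.002 -0.001]
```

View pics/s7c.png

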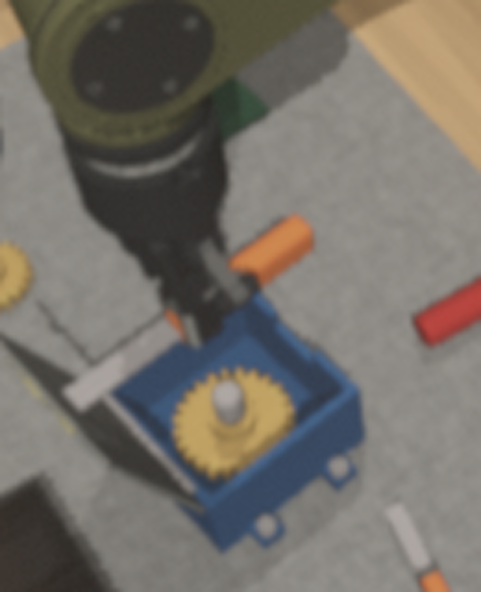

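carry_out([
  {"dx": -0.4, "dy": 0, "dz": 0, "rx": 0, "ry": 0, "rz": 0, "jaw": 255},
  {"dx": -0.4, "dy": 0, "dz": 0, "rx": 0, "ry": 0, "rz": 0, "jaw": 255},
  {"dx": -0.4, "dy": 0, "dz": 0.5, "rx": 0, "ry": 0.3, "rz": 0, "jaw": 255},
  {"dx": -0.4, "dy": 0, "dz": 0.5, "rx": 0, "ry": 0.3, "rz": 0, "jaw": 255},
  {"dx": -0.4, "dy": 0, "dz": 0.5, "rx": 0, "ry": 0.3, "rz": 0, "jaw": 255},
])

```text
t: 7.95
position: [0.4985, 0.0971, 0.3216]
tcp_rot: [-0.706, 0.034, -0.034, 0.706]
force: [0.1, 0.4, -0.4]
finger_gap: 0.0166
```

```bash
python3 - <<'E'
from h import *
plan([0.5074,0.3038,0.25],-0.333)
snap("scene","s8");crop("s8","s8c",160,130,290,290,3.7)
E
```

```text
t 7.95 pos [0.4985 0.0971 0.3216] gap 0.0166 F [ 0.1  0.4 -0.4]
d shares [-0.037  0.239  0.689] r shares [-0.001  0.301  0.001]
```

View pics/s8c.png

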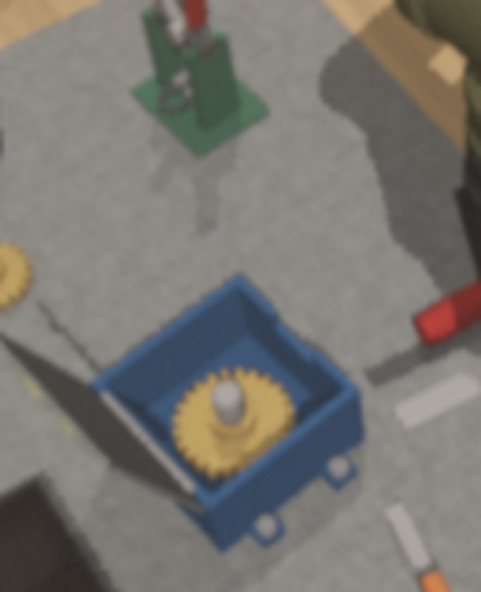

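The cover stays open, leaning back. Now I return the blade to its original spot.

carry_out([
  {"dx": -0.037, "dy": 0.24, "dz": 0.69, "rx": 0, "ry": 0.3, "rz": 0, "jaw": 255},
  {"dx": -0.037, "dy": 0.24, "dz": 0.69, "rx": 0, "ry": 0.3, "rz": 0, "jaw": 255},
  {"dx": -0.037, "dy": 0.24, "dz": 0.69, "rx": 0, "ry": 0.3, "rz": 0, "jaw": 255},
  {"dx": -0.037, "dy": 0.24, "dz": 0.69, "rx": 0, "ry": 0.3, "rz": 0, "jaw": 255},
  {"dx": -0.037, "dy": 0.24, "dz": 0.69, "rx": 0, "ry": 0.3, "rz": 0, "jaw": 255},
])

```text
t: 8.62
position: [0.508, 0.3039, 0.248]
tcp_rot: [0.698, -0.117, 0.115, -0.697]
force: [-1.5, -0.4, -0.7]
finger_gap: 0.0167
```

```bash
python3 - <<'E'
from h import *
plan([0.5074,0.3038,0.1785],-0.333)
E
```

```text
t 8.62 pos [0.508  0.3039 0.248 ] gap 0.0167 F [-1.5 -0.4 -0.7]
d shares [-0.001  0.232 -0.001] r shares [ 0.002  0.004 -0.002]
```

carry_out([
  {"dx": 0, "dy": 0.13, "dz": 0, "rx": 0, "ry": 0, "rz": 0, "jaw": 255},
  {"dx": 0, "dy": 0.2, "dz": 0, "rx": 0, "ry": 0, "rz": 0, "jaw": 255},
  {"dx": 0, "dy": 0.225, "dz": 0, "rx": 0, "ry": 0, "rz": 0, "jaw": 255},
  {"dx": 0, "dy": 0.233, "dz": 0, "rx": 0, "ry": 0, "rz": 0, "jaw": 255},
  {"dx": 0, "dy": 0.233, "dz": 0, "rx": 0, "ry": 0, "rz": 0, "jaw": 255},
])

```text
t: 9.25
position: [0.5093, 0.3023, 0.1805]
tcp_rot: [-0.697, 0.117, -0.118, 0.698]
force: [0.2, 0.9, -0.9]
finger_gap: 0.0168
```

```bash
python3 - <<'E'
from h import *
plan([0.5074,0.3038,0.177],-0.333)
E
```

```text
t 9.25 pos [0.5093 0.3023 0.1805] gap 0.0168 F [ 0.2  0.9 -0.9]
d shares [-0.008  0.012  0.002] r shares [-0.001 -0.     0.002]
```

carry_out([
  {"dx": 0, "dy": 0.011, "dz": 0, "rx": 0, "ry": 0, "rz": 0, "jaw": 255},
  {"dx": 0, "dy": 0.011, "dz": 0, "rx": 0, "ry": 0, "rz": 0, "jaw": 255},
  {"dx": 0, "dy": 0.011, "dz": 0, "rx": 0, "ry": 0, "rz": 0, "jaw": 0},
  {"dx": 0, "dy": 0.011, "dz": 0, "rx": 0, "ry": 0, "rz": 0, "jaw": 0},
  {"dx": 0, "dy": 0.011, "dz": 0, "rx": 0, "ry": 0, "rz": 0, "jaw": 0},
])

```text
t: 9.88
position: [0.5087, 0.3024, 0.1761]
tcp_rot: [0.697, -0.117, 0.117, -0.697]
force: [-0.3, 0.6, -0.1]
finger_gap: 0.0706
```

carry_out([
  {"dx": 0, "dy": 0, "dz": 0, "rx": 0, "ry": 0, "rz": 0, "jaw": 0},
  {"dx": 0, "dy": -0.05, "dz": 0, "rx": 0, "ry": 0, "rz": 0, "jaw": 0},
  {"dx": 0, "dy": -0.3, "dz": 0, "rx": 0, "ry": 0, "rz": 0, "jaw": 0},
  {"dx": 0, "dy": -0.6, "dz": 0, "rx": 0, "ry": 0, "rz": 0, "jaw": 0},
  {"dx": 0, "dy": -0.6, "dz": 0, "rx": 0, "ry": 0, "rz": 0, "jaw": 0},
])

```text
t: 10.5
position: [0.5091, 0.3025, 0.3616]
tcp_rot: [-0.696, 0.115, -0.119, 0.699]
force: [1.1, -0.6, 0.7]
finger_gap: 0.0852
```

```bash
python3 - <<'E'
from h import *
snap("wrist","w9")
plan([0.66,-0.035,0.40],0.135)
E
```

```text
t 10.55 pos [0.5101 0.3031 0.3674] gap 0.0855 F [3.1 0.7 4. ]
d shares [ 0.841 -0.109 -0.901] r shares [-0.01  -0.595  0.016]
```

View pics/w9.png

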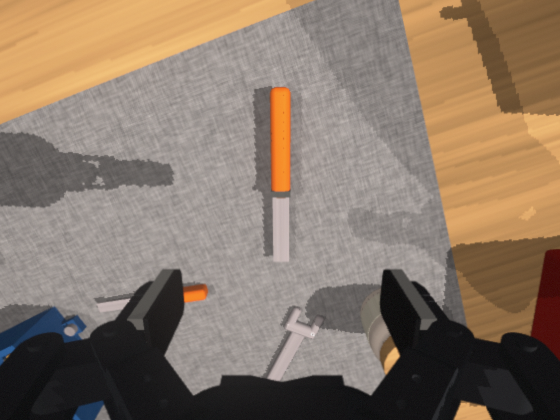

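Blade lies flat at (281,87)–(281,261), same place as before. Next I look at the open gearbox from above.

carry_out([
  {"dx": 0.71, "dy": -0.11, "dz": -0.93, "rx": 0, "ry": -0.6, "rz": 0, "jaw": 0},
  {"dx": 0.71, "dy": -0.11, "dz": -0.93, "rx": 0, "ry": -0.6, "rz": 0, "jaw": 0},
  {"dx": 0.71, "dy": -0.11, "dz": -0.93, "rx": 0, "ry": -0.6, "rz": 0, "jaw": 0},
  {"dx": 0.71, "dy": -0.11, "dz": -0.93, "rx": 0, "ry": -0.6, "rz": 0, "jaw": 0},
  {"dx": 0.71, "dy": -0.11, "dz": -0.93, "rx": 0, "ry": -0.6, "rz": 0, "jaw": 0},
])

```text
t: 11.18
position: [0.604, 0.0129, 0.3859]
tcp_rot: [0.705, 0.049, -0.048, -0.705]
force: [0.1, -0.1, 0.0]
finger_gap: 0.0857
```

```bash
python3 - <<'E'
from h import *
plan([0.62,-0.04,0.40],0.135)
E
```

```text
t 11.18 pos [0.604  0.0129 0.3859] gap 0.0857 F [ 0.1 -0.1  0. ]
d shares [ 0.028 -0.047 -0.182] r shares [0.    0.004 0.002]
```

carry_out([
  {"dx": 0.028, "dy": -0.047, "dz": -0.182, "rx": 0, "ry": 0, "rz": 0, "jaw": 0},
  {"dx": 0.028, "dy": -0.047, "dz": -0.182, "rx": 0, "ry": 0, "rz": 0, "jaw": 0},
  {"dx": 0.028, "dy": -0.047, "dz": -0.182, "rx": 0, "ry": 0, "rz": 0, "jaw": 0},
  {"dx": 0.028, "dy": -0.047, "dz": -0.182, "rx": 0, "ry": 0, "rz": 0, "jaw": 0},
])

```text
t: 11.68
position: [0.6193, -0.0369, 0.3983]
tcp_rot: [-0.705, -0.049, 0.05, 0.706]
force: [-0.3, 0.1, -0.8]
finger_gap: 0.0853
```

```bash
python3 - <<'E'
from h import *
snap("wrist","w10")
plan([0.62,-0.04,0.40],0.135)
E
```

```text
t 11.72 pos [ 0.6194 -0.0368  0.3983] gap 0.0853 F [ 0.6 -0.6 -0.3]
d shares [ 0.001 -0.006 -0.011] r shares [-0.     0.007 -0.001]
```

View pics/w10.png

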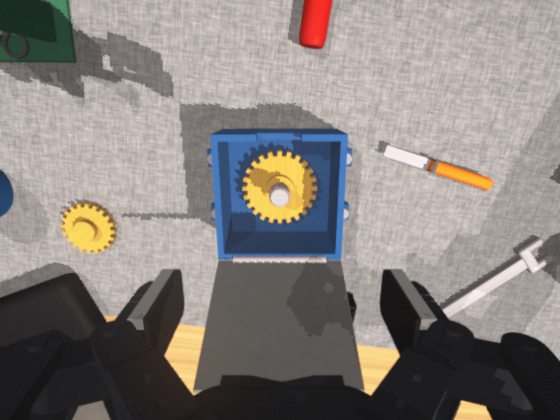

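```bash
python3 - <<'E'
from h import *
crop("w10","w10c",205,120,355,270,5)
E
```

```text
(no output)
```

View pics/w10c.png

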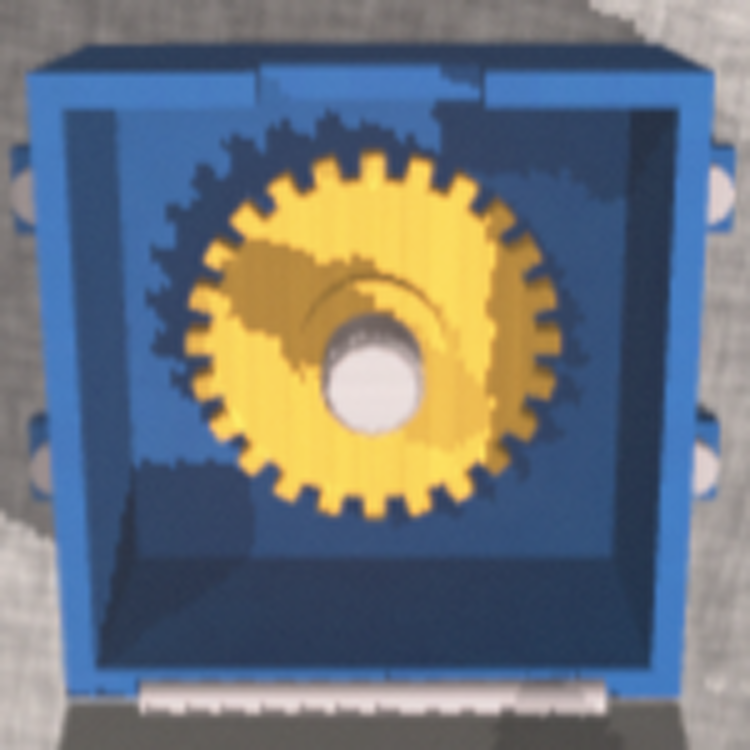

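```bash
python3 - <<'E'
from h import *
p=par("w10");f=lambda L:np.array(L)/5+[205,120]-0.4
ax=onz(p,f([(374,389)]),0.057);print("axle",ax)
O=onz(p,f([(28,72),(715,72),(682,697),(65,695)]),.066);I=onz(p,f([(65,108),(678,108),(650,668),(97,668)]),.066)
for Q in (O,I):
    print(Q.mean(0).round(4),[np.linalg.norm(Q[i]-Q[(i+1)%4]).round(4) for i in range(4)])
    a=(Q[2]+Q[3]-Q[0]-Q[1]);b=(Q[1]+Q[2]-Q[0]-Q[3]);print("yaw",np.arctan2(a[1],a[0]),np.arctan2(-b[0],b[1]))
g=onz(p,f([(374,337)]),.024);print("gear",g)
E
```

```text
axle [[ 0.6314901  -0.03652142  0.057     ]]
[ 0.6314 -0.0367  0.066 ] [np.float64(0.1195), np.float64(0.1198), np.float64(0.1203), np.float64(0.1194)]
yaw 0.14082130997217382 0.13814929875615184
[ 0.6315 -0.0367  0.066 ] [np.float64(0.1072), np.float64(0.1073), np.float64(0.1072), np.float64(0.1074)]
yaw 0.14107088523885553 0.1399438909330672
gear [[ 0.62976572 -0.03697887  0.024     ]]
```

```bash
python3 - <<'E'
from h import *
plan([0.475,-0.308,0.42],0.115)
E
```

```text
t 11.72 pos [ 0.6194 -0.0368  0.3983] gap 0.0853 F [ 0.6 -0.6 -0.3]
d shares [-0.603 -0.072 -0.828] r shares [-0.     0.032 -0.001]
```

carry_out([
  {"dx": -0.6, "dy": -0.07, "dz": -0.83, "rx": 0, "ry": 0.032, "rz": 0, "jaw": 0},
  {"dx": -0.6, "dy": -0.07, "dz": -0.83, "rx": 0, "ry": 0.032, "rz": 0, "jaw": 0},
  {"dx": -0.6, "dy": -0.07, "dz": -0.83, "rx": 0, "ry": 0.032, "rz": 0, "jaw": 0},
  {"dx": -0.6, "dy": -0.07, "dz": -0.83, "rx": 0, "ry": 0.032, "rz": 0, "jaw": 0},
  {"dx": -0.6, "dy": -0.07, "dz": -0.83, "rx": 0, "ry": 0.032, "rz": 0, "jaw": 0},
])

```text
t: 12.35
position: [0.4749, -0.31, 0.4198]
tcp_rot: [0.706, 0.041, -0.041, -0.706]
force: [1.3, -0.5, 0.3]
finger_gap: 0.0852
```

carry_out([
  {"dx": 0, "dy": 0, "dz": 0, "rx": 0, "ry": 0, "rz": 0, "jaw": 0},
  {"dx": 0, "dy": 0, "dz": 0, "rx": 0, "ry": 0, "rz": 0, "jaw": 0},
  {"dx": 0, "dy": 0, "dz": 0, "rx": 0, "ry": 0, "rz": 0, "jaw": 0},
])

```text
t: 12.72
position: [0.4765, -0.3081, 0.4194]
tcp_rot: [-0.706, -0.041, 0.041, 0.706]
force: [-0.7, 0.2, 0.2]
finger_gap: 0.0854
```

```bash
python3 - <<'E'
from h import *
snap("wrist","w11")
plan([0.475,-0.308,0.42],0.115)
E
```

```text
t 12.78 pos [ 0.4766 -0.3081  0.4195] gap 0.0852 F [ 0.5  0.4 -0.6]
d shares [-0.005 -0.002  0.001] r shares [-0.001  0.001 -0.   ]
```

View pics/w11.png

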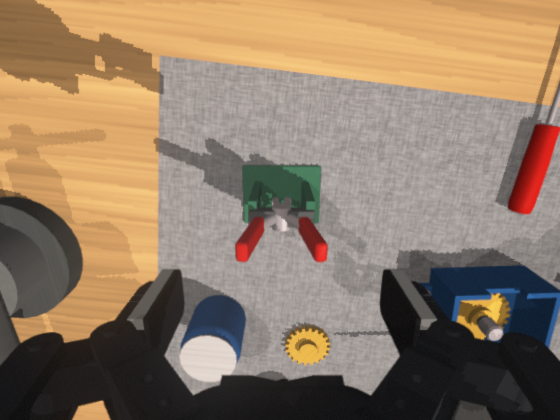

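```bash
python3 - <<'E'
from h import *
crop("w11","w11c",220,150,350,270,6)
E
```

```text
(no output)
```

View pics/w11c.png

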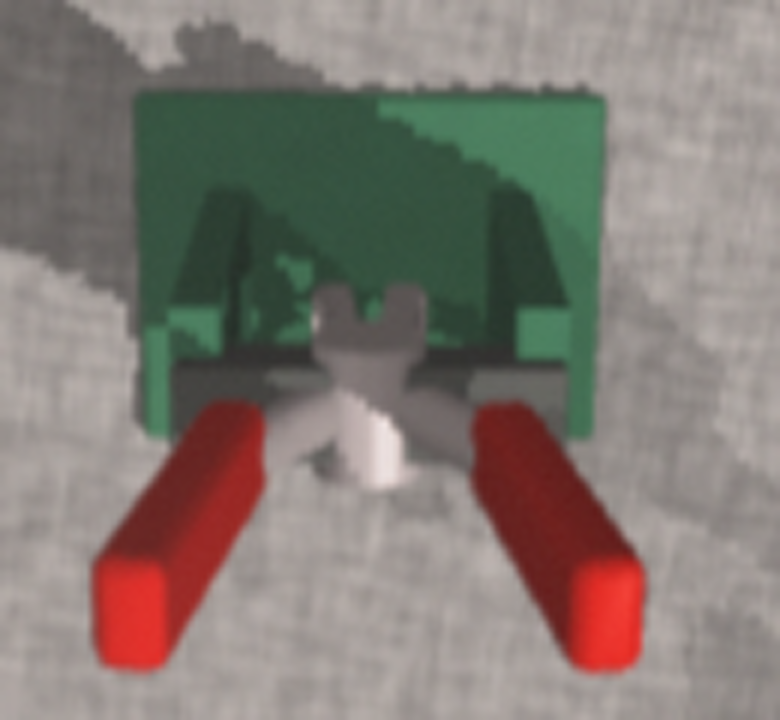

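```bash
python3 - <<'E'
from h import *
p=par("w11");f=lambda L:np.array(L)/6+[220,150]-0.4
H=onz(p,f([(131,615),(607,615)]),.163);print(H,"mid",H.mean(0),"outer?",np.linalg.norm(H[0]-H[1]))
O=onz(p,f([(95,615),(644,615)]),.163);print("outer width",np.linalg.norm(O[0]-O[1]),O.mean(0)); b=O[1]-O[0];print("yaw",np.arctan2(-b[0],b[1]))
S=onz(p,f([(137,95),(605,98),(592,437),(148,437)]),.006);print("stand",S.mean(0),[np.linalg.norm(S[i]-S[(i+1)%4]).round(4) for i in range(4)])
b=S[1]-S[0];a=S[2]+S[3]-S[0]-S[1];print(np.arctan2(-b[0],b[1]),np.arctan2(a[1],a[0]))
E
```

```text
[[ 0.50869682 -0.33283388  0.163     ]
 [ 0.50206827 -0.2757796   0.163     ]] mid [ 0.50538255 -0.30430674  0.163     ] outer? 0.057438038570659364
outer width 0.06625330236916929 [ 0.50537895 -0.30424674  0.163     ]
yaw 0.11565982574061859
stand [ 0.50604386 -0.30419572  0.006     ] [np.float64(0.0884), np.float64(0.0682), np.float64(0.0883), np.float64(0.0687)]
0.10910916437472812 0.11234268712736331
```

```bash
python3 - <<'E'
from h import *
plan([0.5057,-0.3043,0.35],0.113)
E
```

```text
t 12.78 pos [ 0.4766 -0.3081  0.4195] gap 0.0852 F [ 0.5  0.4 -0.6]
d shares [0.098 0.231 0.001] r shares [-0.001  0.004 -0.   ]
```

carry_out([
  {"dx": 0.098, "dy": 0.1, "dz": 0.001, "rx": 0, "ry": 0.004, "rz": 0, "jaw": 0},
  {"dx": 0.098, "dy": 0.2, "dz": 0.001, "rx": 0, "ry": 0.004, "rz": 0, "jaw": 0},
  {"dx": 0.098, "dy": 0.231, "dz": 0.001, "rx": 0, "ry": 0.004, "rz": 0, "jaw": 0},
  {"dx": 0.098, "dy": 0.231, "dz": 0.001, "rx": 0, "ry": 0.004, "rz": 0, "jaw": 0},
])

```text
t: 13.28
position: [0.5052, -0.3053, 0.35]
tcp_rot: [-0.706, -0.039, 0.04, 0.706]
force: [0.1, 0.1, -0.7]
finger_gap: 0.0852
```

```bash
python3 - <<'E'
from h import *
snap("wrist","w12")
plan([0.5057,-0.3043,0.288],0.113)
E
```

```text
t 13.32 pos [ 0.5053 -0.3057  0.3512] gap 0.0854 F [0.4 1.2 0.2]
d shares [0.002 0.211 0.005] r shares [ 0.001 -0.003  0.001]
```

View pics/w12.png

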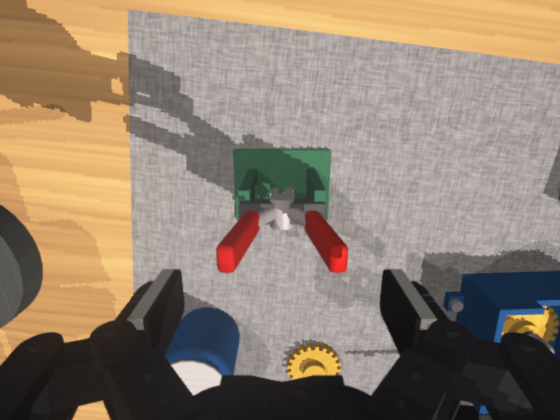

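```bash
python3 - <<'E'
from h import *
p=par("w12")
crop("w12","w12c",205,140,365,280,4.8)
H=onz(p,[(227,260),(338,260)],.163);print(H,H.mean(0),np.linalg.norm(H[0]-H[1]))
E
```

```text
[[ 0.5088548  -0.33179445  0.163     ]
 [ 0.50265202 -0.27608389  0.163     ]] [ 0.50575341 -0.30393917  0.163     ] 0.05605479517316646
```

View pics/w12c.png

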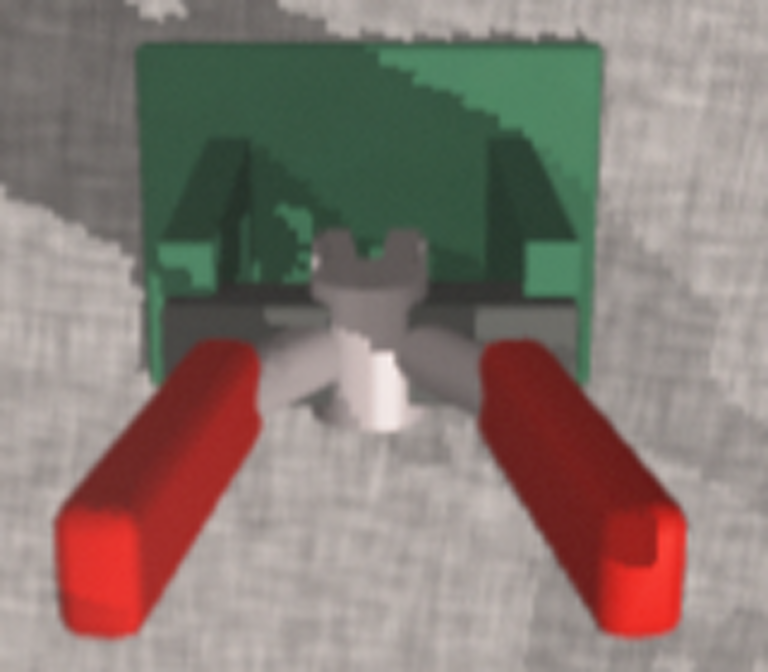

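carry_out([
  {"dx": 0.002, "dy": 0.08, "dz": 0.005, "rx": 0, "ry": -0.002, "rz": 0, "jaw": 0},
  {"dx": 0.002, "dy": 0.16, "dz": 0.005, "rx": 0, "ry": -0.002, "rz": 0, "jaw": 0},
  {"dx": 0.002, "dy": 0.211, "dz": 0.005, "rx": 0, "ry": -0.002, "rz": 0, "jaw": 0},
  {"dx": 0.002, "dy": 0.211, "dz": 0.005, "rx": 0, "ry": -0.002, "rz": 0, "jaw": 0},
  {"dx": 0.002, "dy": 0.211, "dz": 0.005, "rx": 0, "ry": -0.002, "rz": 0, "jaw": 0},
])

```text
t: 13.95
position: [0.5058, -0.3048, 0.2885]
tcp_rot: [0.707, 0.04, -0.039, -0.706]
force: [1.4, -0.3, -0.1]
finger_gap: 0.0854
```

carry_out([
  {"dx": 0, "dy": 0, "dz": 0, "rx": 0, "ry": 0, "rz": 0, "jaw": 255},
  {"dx": 0, "dy": 0, "dz": 0, "rx": 0, "ry": 0, "rz": 0, "jaw": 255},
  {"dx": 0, "dy": 0, "dz": 0, "rx": 0, "ry": 0, "rz": 0, "jaw": 255},
  {"dx": 0, "dy": 0, "dz": 0, "rx": 0, "ry": 0, "rz": 0, "jaw": 255},
  {"dx": 0, "dy": 0, "dz": 0, "rx": 0, "ry": 0, "rz": 0, "jaw": 255},
])

```text
t: 14.58
position: [0.5073, -0.3049, 0.2937]
tcp_rot: [0.707, 0.042, -0.037, -0.705]
force: [-1.5, 5.0, 18.7]
finger_gap: 0.0404
```

```bash
python3 - <<'E'
from h import *
snap("wrist","w13")
plan([0.5057,-0.3043,0.40],0.113)
E
```

```text
t 14.62 pos [ 0.5073 -0.3049  0.2936] gap 0.0398 F [-2.1  5.3 18.3]
d shares [-0.003 -0.355  0.001] r shares [ 0.005 -0.002  0.009]
```

View pics/w13.png

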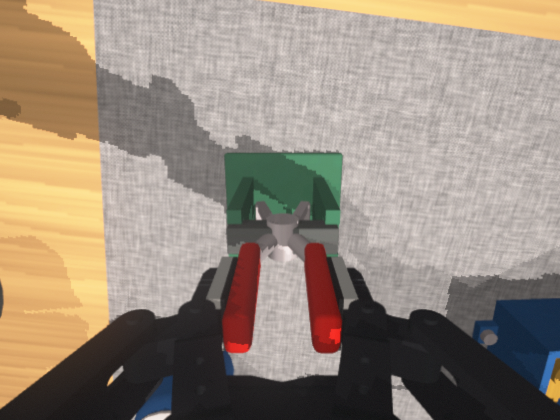

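carry_out([
  {"dx": 0, "dy": -0.05, "dz": 0, "rx": 0, "ry": 0, "rz": 0, "jaw": 255},
  {"dx": 0, "dy": -0.15, "dz": 0, "rx": 0, "ry": 0, "rz": 0, "jaw": 255},
  {"dx": 0, "dy": -0.28, "dz": 0, "rx": 0, "ry": 0, "rz": 0, "jaw": 255},
  {"dx": 0, "dy": -0.4, "dz": 0, "rx": 0, "ry": 0, "rz": 0, "jaw": 255},
  {"dx": 0, "dy": -0.4, "dz": 0, "rx": 0, "ry": 0, "rz": 0, "jaw": 255},
])

```text
t: 15.25
position: [0.5058, -0.3048, 0.411]
tcp_rot: [0.708, 0.041, -0.038, -0.704]
force: [-0.4, 0.1, -2.4]
finger_gap: 0.0403
```

carry_out([
  {"dx": 0, "dy": 0, "dz": 0, "rx": 0, "ry": 0, "rz": 0, "jaw": 255},
  {"dx": 0, "dy": 0, "dz": 0, "rx": 0, "ry": 0, "rz": 0, "jaw": 255},
  {"dx": 0, "dy": 0, "dz": 0, "rx": 0, "ry": 0, "rz": 0, "jaw": 255},
])

```text
t: 15.62
position: [0.5052, -0.3043, 0.4052]
tcp_rot: [-0.705, -0.039, 0.04, 0.707]
force: [1.5, 0.3, -1.9]
finger_gap: 0.0404
```

```bash
python3 - <<'E'
from h import *
snap("wrist","w14");snap("scene","s14")
plan([0.5057,-0.3043,0.40],0.113)
crop("w14","w14c",210,170,360,290,5.2)
crop("s14","s14c",120,60,320,220,4)
E
```

```text
t 15.72 pos [ 0.5053 -0.3043  0.406 ] gap 0.0398 F [ 0.1 -1.  -2.4]
d shares [ 0.001  0.02  -0.   ] r shares [-0.001 -0.002 -0.002]
```

View pics/w14c.png

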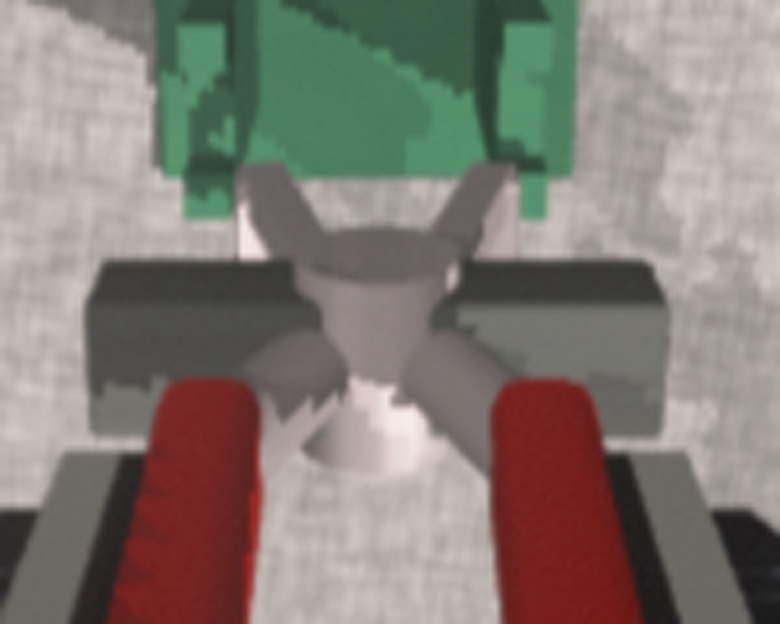

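View pics/s14c.png

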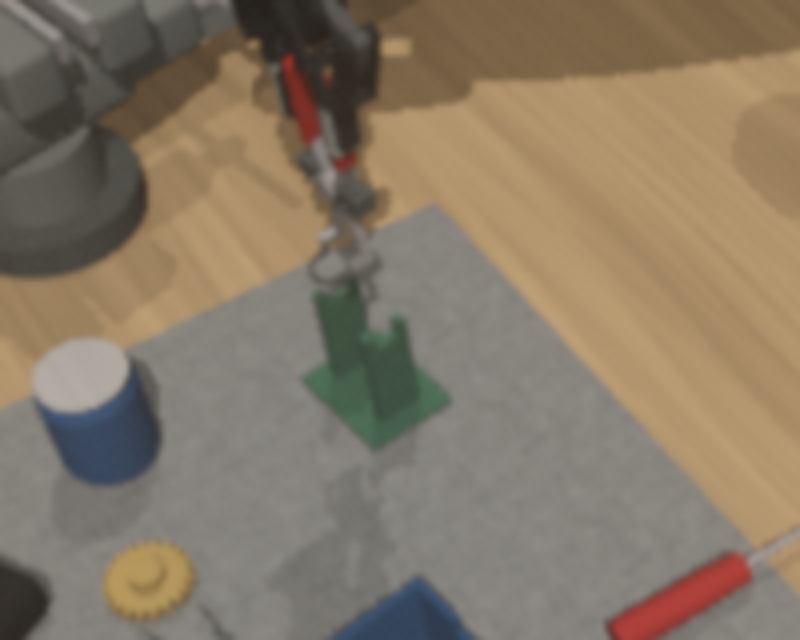

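```bash
python3 - <<'E'
from h import *
p=par("w14");s=sense();M=R.from_quat(s["tcp_rot"]).as_matrix();T=s["position"]
tf=lambda v:T+M@np.array(v)   # tool coords x, y(down), z
# pliers coords (X,Y,Z)-> tool (X, 0.2736-Z, Y)
pl=lambda X,Y,Z:tf([X-0.0,0.2736-Z,Y])
cb=[pl(a,b,.069) for a,b in((-.008,-.031),(-.008,.031),(.008,.031),(.008,-.031))]
cr=lambda uv:((uv-[210,170])*5.2).round(0)
print("crossbar top pred (crop)",cr(proj(p,cb)).tolist())
print("ring eye",cr(proj(p,[pl(.018,0,.0015)])), proj(p,[pl(.018,0,.0015)]))
q=par("s14");print("scene ring eye pred",proj(q,[pl(.018,0,.0015)]))
# measure crossbar top from pixels
m=np.array([(88,303),(666,303),(664,437),(90,435)])/5.2+[210,170]
C=onz(p,m,T[2]-.2736+.069);print("crossbar tool frame",((C-T)@M).round(4).tolist())
print("tilt",np.degrees(np.arccos(-M[2,1])))
E
```

```text
crossbar top pred (crop) [[67.0, 322.0], [659.0, 322.0], [652.0, 460.0], [75.0, 460.0]]
ring eye [[366. 316.]] [[280.2998528  230.75921564]]
scene ring eye pred [[201.08138312 126.2209362 ]]
crossbar tool frame [[-0.0101, 0.2046, -0.0287], [-0.0101, 0.2046, 0.0316], [0.0053, 0.2046, 0.0322], [0.005, 0.2046, -0.0292]]
tilt 0.09626902927991712
```

```bash
python3 - <<'E'
from h import *
p=par("w9")
crop("w9","w9c",255,75,310,275,4)
for px in [((281,87.5),(281.3,261.5))]:
    butt=onz(p,[px[0]],0.024)[0];tip=onz(p,[px[1]],0.0135)[0]
    d=(tip-butt)[:2];u=d/np.linalg.norm(d);print(np.linalg.norm(d),np.arctan2(u[1],u[0]),(tip+butt)[:2]/2)
# laid at TCP
T=np.array([.5087,.3024]);
v=(tip+butt)[:2]/2-T;n=np.array([-u[1],u[0]]);print("along",v@u,"across",v@n)
# gripped blade in w3
p=par("w3");E=p["extrinsics"]
# TCP at w3
T=np.array([0.4287,-0.0636,0.3001]);M=R.from_quat([-0.705,-0.045,0.046,0.706]).as_matrix()
print(proj(p,[T+M@[-.085,.153,0],T+M@[-.085,.165,0],T+M@[.085,.1635,0]]))
print("cam in tool", (M.T@(E[:3,3]-T)).round(4), (M.T@E[:3,:3]).round(4).tolist())
im=cv2.imread("pics/w3.png");hsv=cv2.cvtColor(im,cv2.COLOR_BGR2HSV);m=cv2.inRange(hsv,(5,150,120),(20,255,255))
for r in (80,100,140,180,220):
    x=np.where(m[r])[0];print(r,x.min(),x.max(),(x.min()+x.max())/2)
E
```

```text
0.1689938441236032 -0.33155769655893097 [0.50938104 0.30449997]
along -3.962437351816093e-05 across 0.0022072902365478137
[[279.52625049  72.98287788]
 [279.75143208  75.36139741]
 [280.14338843 427.09449249]]
cam in tool [-0.0767  0.0311  0.0008] [[-0.0004, 0.9531, 0.3026], [0.0011, -0.3026, 0.9531], [1.0, 0.0007, -0.0009]]
80 258 304 281.0
100 256 306 281.0
140 258 305 281.5
180 259 304 281.5
220 260 303 281.5
```

View pics/w9c.png

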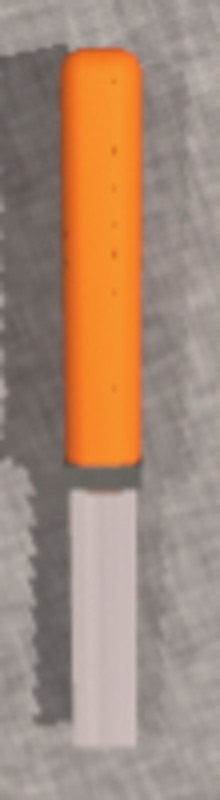

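```bash
python3 - <<'E'
from h import *
plan([0.6155,-0.0409,0.375],0.14)
E
```

```text
t 15.72 pos [ 0.5053 -0.3043  0.406 ] gap 0.0398 F [ 0.1 -1.  -2.4]
d shares [0.463 0.104 0.832] r shares [-0.001 -0.036 -0.002]
```

carry_out([
  {"dx": 0.05, "dy": 0, "dz": 0.09, "rx": 0, "ry": -0.01, "rz": 0, "jaw": 255},
  {"dx": 0.14, "dy": 0, "dz": 0.25, "rx": 0, "ry": -0.02, "rz": 0, "jaw": 255},
  {"dx": 0.24, "dy": 0, "dz": 0.43, "rx": 0, "ry": -0.036, "rz": 0, "jaw": 255},
  {"dx": 0.34, "dy": 0.02, "dz": 0.61, "rx": 0, "ry": -0.036, "rz": 0, "jaw": 255},
  {"dx": 0.42, "dy": 0.05, "dz": 0.76, "rx": 0, "ry": -0.036, "rz": 0, "jaw": 255},
])

```text
t: 16.35
position: [0.6059, -0.0616, 0.3923]
tcp_rot: [0.705, 0.05, -0.049, -0.705]
force: [0.3, -0.2, -1.6]
finger_gap: 0.0402
```

```bash
python3 - <<'E'
from h import *
plan([0.6155,-0.0409,0.36],0.14)
E
```

```text
t 16.35 pos [ 0.6059 -0.0616  0.3923] gap 0.0402 F [ 0.3 -0.2 -1.6]
d shares [0.041 0.108 0.064] r shares [0.    0.001 0.001]
```

carry_out([
  {"dx": 0.03, "dy": 0.04, "dz": 0.045, "rx": 0, "ry": 0, "rz": 0, "jaw": 255},
  {"dx": 0.041, "dy": 0.08, "dz": 0.064, "rx": 0, "ry": 0, "rz": 0, "jaw": 255},
  {"dx": 0.041, "dy": 0.108, "dz": 0.064, "rx": 0, "ry": 0, "rz": 0, "jaw": 255},
  {"dx": 0.041, "dy": 0.108, "dz": 0.064, "rx": 0, "ry": 0, "rz": 0, "jaw": 255},
  {"dx": 0.041, "dy": 0.108, "dz": 0.064, "rx": 0, "ry": 0, "rz": 0, "jaw": 255},
])

```text
t: 16.98
position: [0.6146, -0.0441, 0.3602]
tcp_rot: [0.706, 0.049, -0.049, -0.705]
force: [0.2, 0.5, -1.8]
finger_gap: 0.0398
```

```bash
python3 - <<'E'
from h import *
snap("scene","s15");snap("wrist","w15");snap("top","t15")
plan([0.6155,-0.0409,0.36],0.14)
crop("s15","s15c",170,150,270,270,6);crop("w15","w15c",200,150,360,290,4.8)
crop("t15","t15c",240,110,330,210,6)
E
```

```text
t 17.12 pos [ 0.6148 -0.0436  0.3605] gap 0.0401 F [-0.2  0.2 -2.6]
d shares [0.004 0.002 0.009] r shares [ 0.001 -0.001  0.002]
```

View pics/s15c.png

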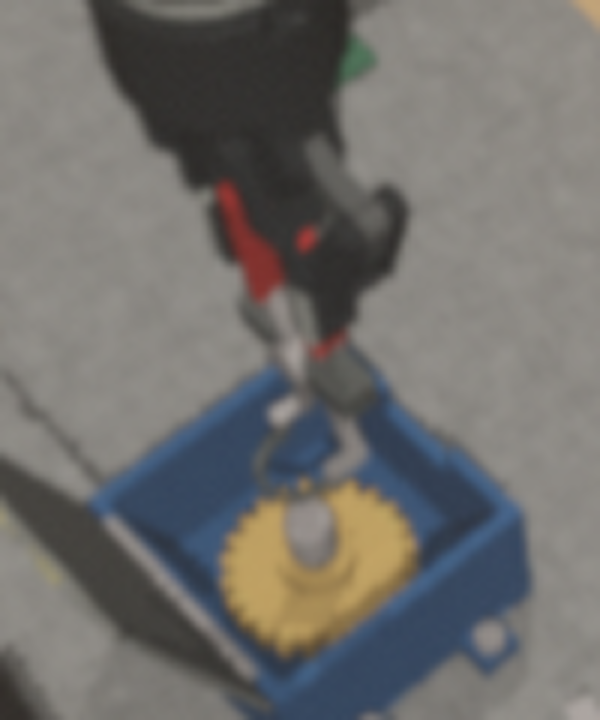

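View pics/w15c.png

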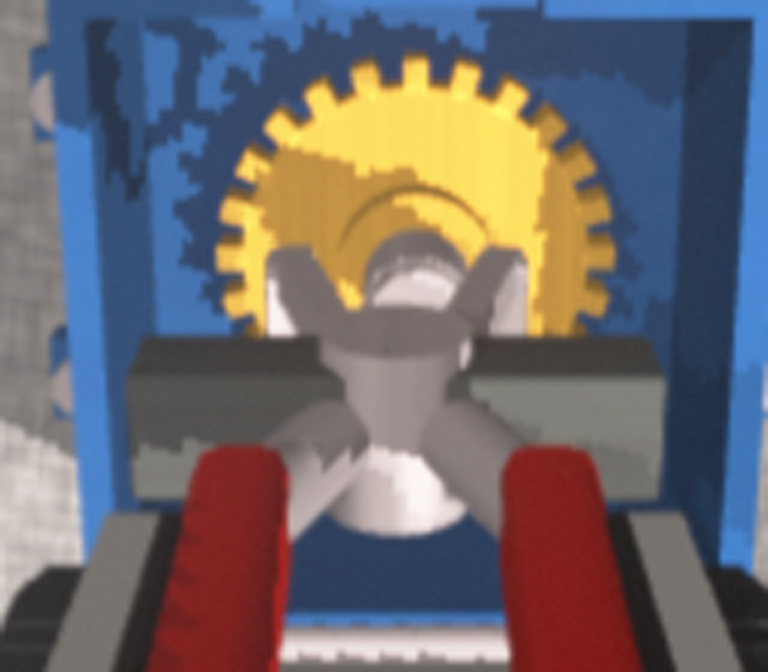

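carry_out([
  {"dx": 0.003, "dy": 0.03, "dz": 0.01, "rx": 0, "ry": 0, "rz": 0, "jaw": 255},
  {"dx": 0.003, "dy": 0.06, "dz": 0.01, "rx": 0, "ry": 0, "rz": 0, "jaw": 255},
  {"dx": 0.003, "dy": 0.078, "dz": 0.01, "rx": 0, "ry": 0, "rz": 0, "jaw": 255},
  {"dx": 0.003, "dy": 0.078, "dz": 0.01, "rx": 0, "ry": 0, "rz": 0, "jaw": 255},
])

```text
t: 17.62
position: [0.615, -0.0399, 0.3351]
tcp_rot: [-0.705, -0.049, 0.05, 0.706]
force: [0.7, 0.2, -1.8]
finger_gap: 0.0397
```

```bash
python3 - <<'E'
from h import *
snap("scene","s16");snap("wrist","w16")
a=[]
for i in range(6): camera("top");a.append(sense()["position"])
print(np.mean(a,0),np.std(a,0))
plan([0.6155,-0.0409,0.36],0.14)
crop("s16","s16c",190,200,250,260,12);crop("w16","w16c",200,150,360,290,4.8)
E
```

```text
[ 0.61532175 -0.03998544  0.33670234] [2.42256971e-05 8.53968420e-06 7.50691320e-05]
t 18.02 pos [ 0.6153 -0.04    0.3366] gap 0.0402 F [ 0.2  0.2 -2.5]
d shares [ 0.    -0.078 -0.003] r shares [ 0.    -0.     0.001]
```

View pics/s16c.png

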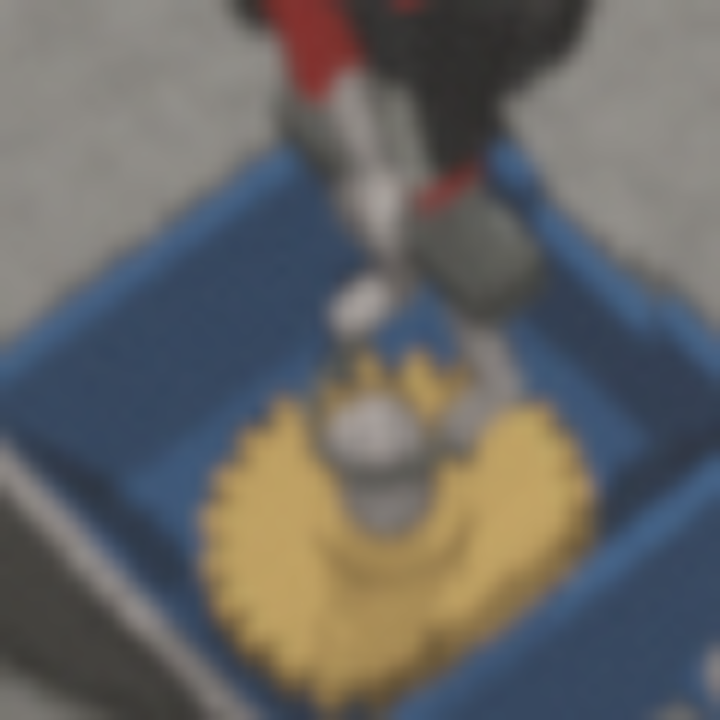

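View pics/w16c.png

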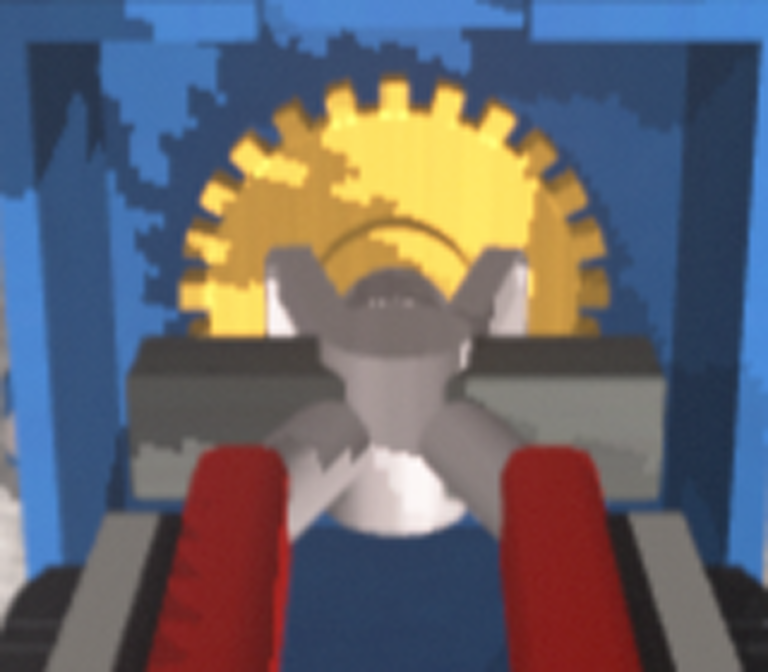

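```bash
python3 - <<'E'
from h import *
im=cv2.imread("pics/s16.png")[222:246,208:236]
im=cv2.resize(im,None,fx=24,fy=24,interpolation=cv2.INTER_CUBIC)
im=cv2.convertScaleAbs(im,alpha=1.5,beta=-40);cv2.imwrite("pics/s16d.png",im)
p=par("s16")
P=proj(p,[[.6316,-.038,.057],[.6316,-.038,.064],[.6316+.015,-.038,.064],[.6316,-.038+.015,.064],[.6316,-.038,.06]]);print(((P-[208,222])*24).round(0).tolist())
E
```

```text
[[296.0, 323.0], [286.0, 287.0], [151.0, 365.0], [366.0, 398.0], [292.0, 308.0]]
```

View pics/s16d.png

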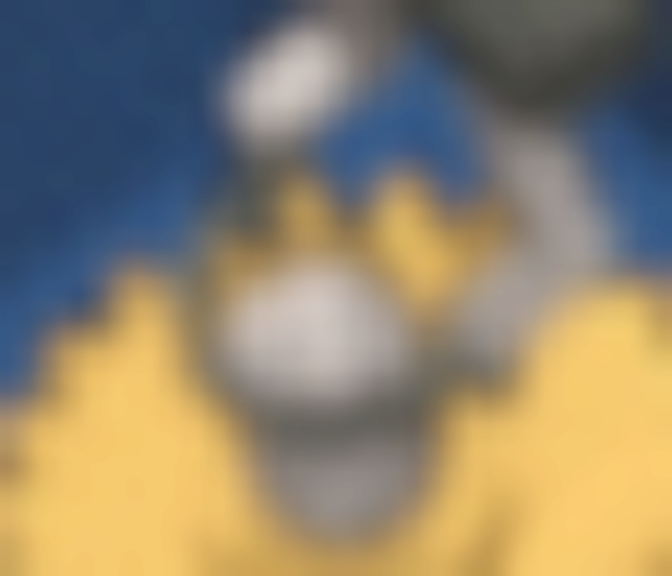

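```bash
python3 - <<'E'
from h import *
im=cv2.imread("pics/s14.png")[108:138,190:225]
im=cv2.resize(im,None,fx=20,fy=20,interpolation=cv2.INTER_CUBIC)
im=cv2.convertScaleAbs(im,alpha=1.7,beta=-60);cv2.imwrite("pics/s14d.png",im)
im=cv2.imread("pics/s15.png")[212:242,205:240]
im=cv2.resize(im,None,fx=20,fy=20,interpolation=cv2.INTER_CUBIC)
im=cv2.convertScaleAbs(im,alpha=1.7,beta=-60);cv2.imwrite("pics/s15d.png",im)
E
```

```text
(no output)
```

View pics/s14d.png

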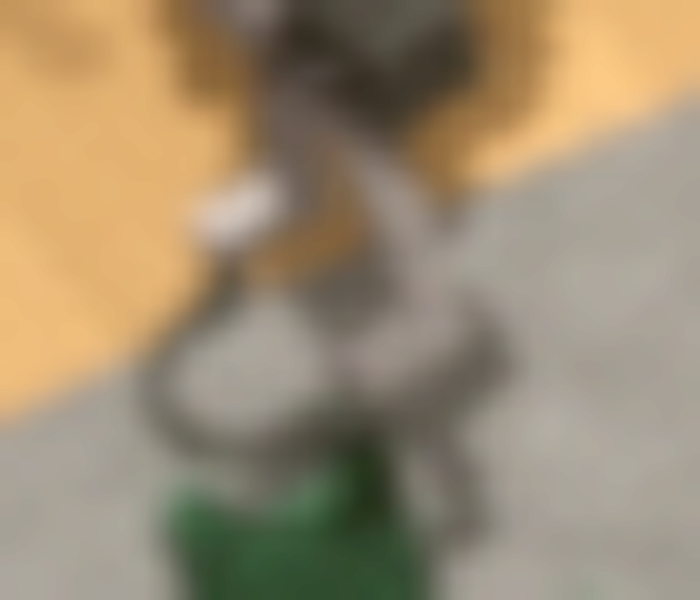

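View pics/s15d.png

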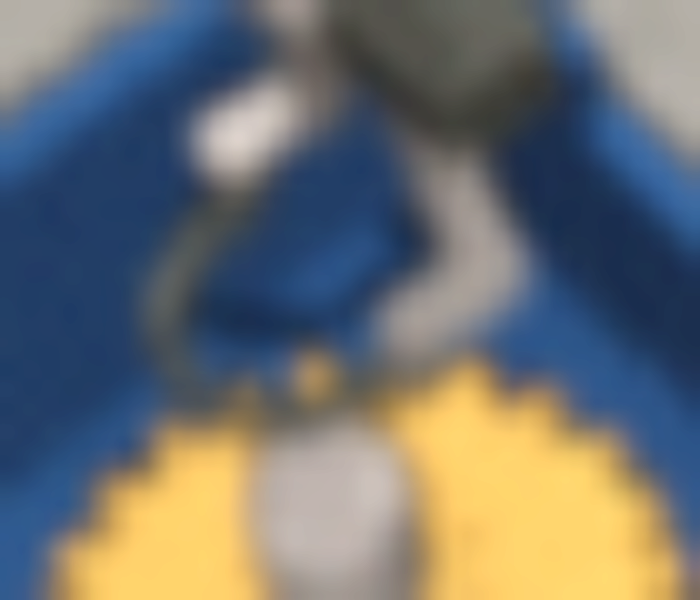

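```bash
python3 - <<'E'
from h import *
from scipy.optimize import fsolve
p=par("s15");ax=np.array([.6316,-.038,.057]);b=proj(p,[ax])[0]
u=np.array([.9902,.1395]);n=np.array([-.1395,.9902])
for sh in [(221.25,235.96)]:
  for ring in [(219.05,226.75),(218.8,226.5),(219.3,227)]:
    for z in (.0855,.087):
        t=np.array(ring)-sh
        e=fsolve(lambda q:proj(p,[[q[0],q[1],z]])[0]-b-t,ax[:2])
        d=e-ax[:2]+[.0005,.0037];print(ring,z,"ring-axle mm along",(d@u*1e3).round(2),"lat",(d@n*1e3).round(2))
E
```

```text
(219.05, 226.75) 0.0855 ring-axle mm along -2.87 lat -3.21
(219.05, 226.75) 0.087 ring-axle mm along -2.45 lat -2.34
(218.8, 226.5) 0.0855 ring-axle mm along -2.87 lat -4.13
(218.8, 226.5) 0.087 ring-axle mm along -2.45 lat -3.26
(219.3, 227) 0.0855 ring-axle mm along -2.87 lat -2.3
(219.3, 227) 0.087 ring-axle mm along -2.45 lat -1.43
```

```bash
python3 - <<'E'
from h import *
im=cv2.imread("pics/s8.png")[222:252,205:240]
im=cv2.resize(im,None,fx=20,fy=20,interpolation=cv2.INTER_CUBIC)
im=cv2.convertScaleAbs(im,alpha=1.5,beta=-40);cv2.imwrite("pics/s8d.png",im)
p=par("s8");ax=np.array([.6316,-.038,.057])
print((proj(p,[ax,ax+[0,0,-.027]])-[205,222])*20)
E
```

```text
[[306.62068209 269.56435724]
 [337.05629485 383.84812459]]
```

View pics/s8d.png

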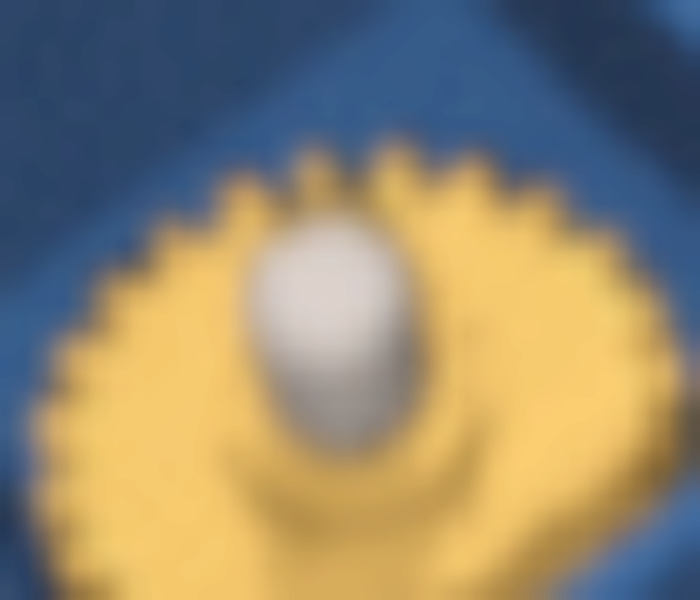

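carry_out([
  {"dx": 0.005, "dy": 0.01, "dz": 0.002, "rx": 0, "ry": 0, "rz": 0, "jaw": 255},
  {"dx": 0.005, "dy": 0.02, "dz": 0.002, "rx": 0, "ry": 0, "rz": 0, "jaw": 255},
  {"dx": 0.005, "dy": 0.03, "dz": 0.002, "rx": 0, "ry": 0, "rz": 0, "jaw": 255},
  {"dx": 0.005, "dy": 0.03, "dz": 0.002, "rx": 0, "ry": 0, "rz": 0, "jaw": 255},
])

```text
t: 18.52
position: [0.6165, -0.0391, 0.3267]
tcp_rot: [-0.705, -0.049, 0.05, 0.705]
force: [-0.6, 0.0, -1.6]
finger_gap: 0.0401
```

```bash
python3 - <<'E'
from h import *
snap("scene","s17")
F=[];a=[]
for i in range(5): camera("top");s=sense();a.append(s["position"]);F.append(np.r_[s["force"],s["torque"]])
print(np.mean(a,0).round(4),np.mean(F,0).round(2))
im=cv2.imread("pics/s17.png")[222:246,208:236]
im=cv2.resize(im,None,fx=24,fy=24,interpolation=cv2.INTER_CUBIC)
im=cv2.convertScaleAbs(im,alpha=1.5,beta=-40);cv2.imwrite("pics/s17d.png",im)
E
```

```text
[ 0.6166 -0.0392  0.3274] [ 0.04 -0.18 -2.1   0.    0.    0.02]
```

View pics/s17d.png

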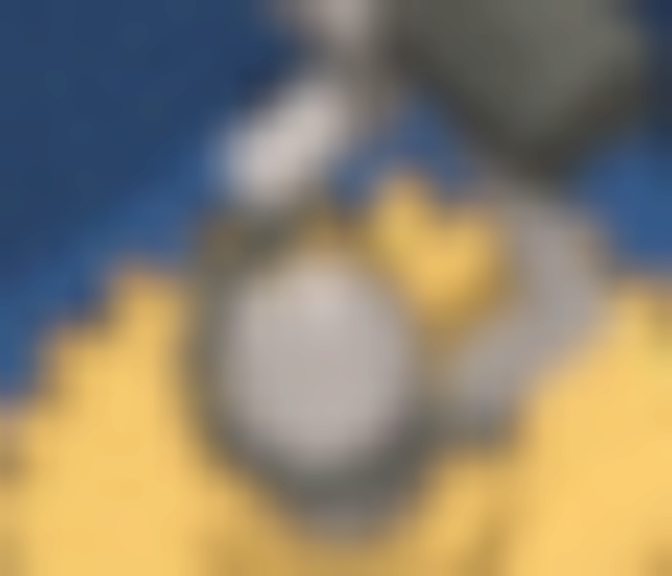

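carry_out([
  {"dx": 0, "dy": 0.008, "dz": 0, "rx": 0, "ry": 0, "rz": 0, "jaw": 255},
  {"dx": 0, "dy": 0.016, "dz": 0, "rx": 0, "ry": 0, "rz": 0, "jaw": 255},
  {"dx": 0, "dy": 0.024, "dz": 0, "rx": 0, "ry": 0, "rz": 0, "jaw": 255},
  {"dx": 0, "dy": 0.024, "dz": 0, "rx": 0, "ry": 0, "rz": 0, "jaw": 255},
])

```text
t: 19.32
position: [0.6165, -0.0391, 0.3196]
tcp_rot: [-0.705, -0.049, 0.05, 0.705]
force: [0.2, 0.2, -1.8]
finger_gap: 0.04
```

```bash
cat > fr.py <<'E'
from h import *
F=[];a=[]
for i in range(4): camera("top");s=sense();a.append(s["position"]);F.append(np.r_[s["force"],s["torque"]])
print(s["t"],s["finger_gap"],np.mean(a,0).round(4),np.mean(F,0).round(2))
E
python3 fr.py; python3 - <<'E'
from h import *
snap("scene","s18")
im=cv2.imread("pics/s18.png")[222:250,208:236]
im=cv2.resize(im,None,fx=20,fy=20,interpolation=cv2.INTER_CUBIC)
im=cv2.convertScaleAbs(im,alpha=1.5,beta=-40);cv2.imwrite("pics/s18d.png",im)
E
```

```text
19.525 0.03988935767463523 [ 0.6166 -0.0392  0.3201] [ 0.62  0.06 -1.74 -0.   -0.01 -0.01]
```

View pics/s18d.png

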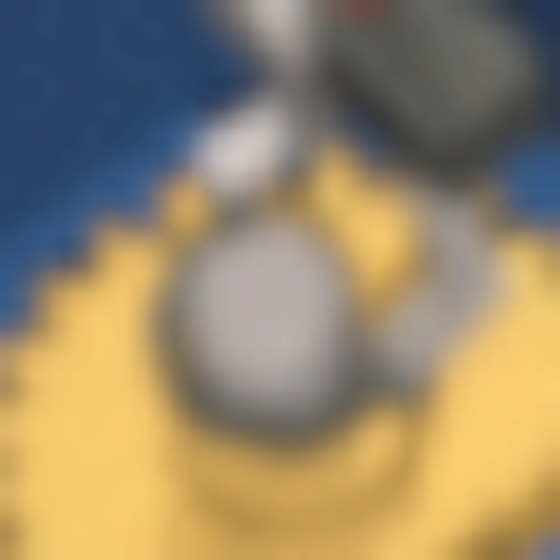

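carry_out([
  {"dx": 0, "dy": 0.012, "dz": 0, "rx": 0, "ry": 0, "rz": 0, "jaw": 255},
  {"dx": 0, "dy": 0.024, "dz": 0, "rx": 0, "ry": 0, "rz": 0, "jaw": 255},
  {"dx": 0, "dy": 0.034, "dz": 0, "rx": 0, "ry": 0, "rz": 0, "jaw": 255},
  {"dx": 0, "dy": 0.034, "dz": 0, "rx": 0, "ry": 0, "rz": 0, "jaw": 255},
])

```text
t: 20.08
position: [0.6164, -0.0391, 0.3093]
tcp_rot: [-0.705, -0.049, 0.05, 0.705]
force: [-0.7, -0.4, -2.8]
finger_gap: 0.0401
```

```bash
python3 fr.py
```

```text
20.275 0.039744484765887225 [ 0.6166 -0.0392  0.3099] [ 0.24  0.17 -1.59 -0.01  0.01 -0.  ]
```

Still free of contact. I step down slowly until the first touch on the hub.

carry_out([
  {"dx": 0, "dy": 0.005, "dz": 0, "rx": 0, "ry": 0, "rz": 0, "jaw": 255},
  {"dx": 0, "dy": 0.01, "dz": 0, "rx": 0, "ry": 0, "rz": 0, "jaw": 255},
  {"dx": 0, "dy": 0.01, "dz": 0, "rx": 0, "ry": 0, "rz": 0, "jaw": 255},
])

```text
t: 20.65
position: [0.6165, -0.0392, 0.3066]
tcp_rot: [-0.705, -0.049, 0.05, 0.705]
force: [-0.4, 0.3, -0.6]
finger_gap: 0.0399
```

```bash
python3 fr.py
```

```text
20.85 0.04003191093427392 [ 0.6166 -0.0392  0.3069] [ 0.03 -0.03 -1.38  0.   -0.02 -0.  ]
```

carry_out([
  {"dx": 0, "dy": 0.004, "dz": 0, "rx": 0, "ry": 0, "rz": 0, "jaw": 255},
  {"dx": 0, "dy": 0.007, "dz": 0, "rx": 0, "ry": 0, "rz": 0, "jaw": 255},
  {"dx": 0, "dy": 0.007, "dz": 0, "rx": 0, "ry": 0, "rz": 0, "jaw": 255},
])

```text
t: 21.22
position: [0.6166, -0.0392, 0.3048]
tcp_rot: [0.705, 0.049, -0.049, -0.705]
force: [0.5, 0.3, -1.6]
finger_gap: 0.0401
```

```bash
python3 fr.py
```

```text
21.425 0.039890807050852246 [ 0.6166 -0.0392  0.3048] [-0.13  0.06 -1.95 -0.01  0.01 -0.  ]
```

carry_out([
  {"dx": 0, "dy": 0.004, "dz": 0, "rx": 0, "ry": 0, "rz": 0, "jaw": 255},
  {"dx": 0, "dy": 0.004, "dz": 0, "rx": 0, "ry": 0, "rz": 0, "jaw": 255},
])

```text
t: 21.68
position: [0.6168, -0.0392, 0.3046]
tcp_rot: [0.705, 0.05, -0.049, -0.705]
force: [-2.3, 0.7, 4.3]
finger_gap: 0.0398
```

```bash
python3 fr.py
```

```text
21.875 0.03981745838874695 [ 0.6167 -0.0392  0.3046] [-2.91  0.31  5.16  0.12  0.66 -0.01]
```

carry_out([
  {"dx": 0, "dy": 0.004, "dz": 0, "rx": 0, "ry": 0, "rz": 0, "jaw": 255},
  {"dx": 0, "dy": 0.004, "dz": 0, "rx": 0, "ry": 0, "rz": 0, "jaw": 255},
])

```text
t: 22.12
position: [0.6169, -0.0392, 0.3046]
tcp_rot: [0.705, 0.05, -0.049, -0.705]
force: [-5.7, 1.2, 9.7]
finger_gap: 0.0402
```

```bash
python3 fr.py
```

```text
22.325 0.03982396143166447 [ 0.6168 -0.0392  0.3045] [-5.21  0.89 10.16  0.17  1.11  0.07]
```

carry_out([
  {"dx": 0, "dy": -0.012, "dz": 0, "rx": 0, "ry": 0, "rz": 0, "jaw": 255},
  {"dx": 0, "dy": -0.012, "dz": 0, "rx": 0, "ry": 0, "rz": 0, "jaw": 255},
  {"dx": 0, "dy": -0.012, "dz": 0, "rx": 0, "ry": 0, "rz": 0, "jaw": 255},
])

```text
t: 22.7
position: [0.6164, -0.0391, 0.305]
tcp_rot: [-0.705, -0.049, 0.05, 0.705]
force: [0.0, -0.2, -1.8]
finger_gap: 0.0399
```

```bash
python3 fr.py;python3 - <<'E'
from h import *
snap("scene","s19");snap("wrist","w19");snap("top","t19")
im=cv2.imread("pics/s19.png")[222:250,208:236]
im=cv2.resize(im,None,fx=20,fy=20,interpolation=cv2.INTER_CUBIC)
im=cv2.convertScaleAbs(im,alpha=1.5,beta=-40);cv2.imwrite("pics/s19d.png",im)
E
```

```text
22.9 0.04009404642944554 [ 0.6165 -0.0392  0.3053] [-0.11  0.55 -2.06 -0.01  0.03  0.01]
```

View pics/s19d.png

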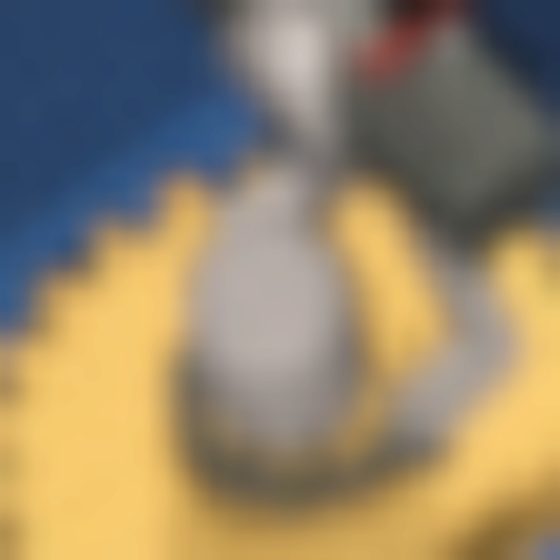

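View pics/s19.png

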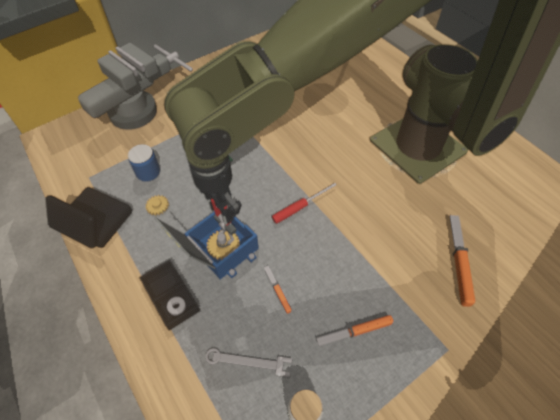

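View pics/w19.png

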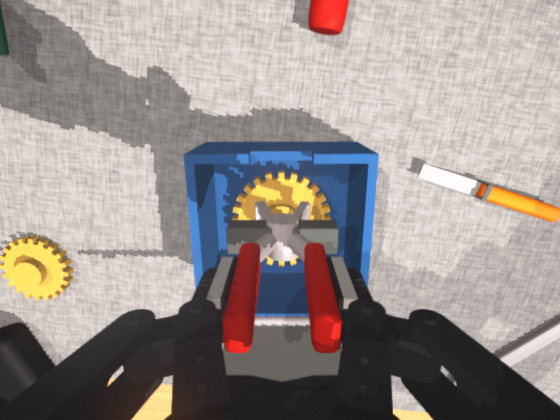

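Ring is down around the shaft at the hub. I have time to centre it by light probing: I raise to shaft level and find the lateral clearances.

carry_out([
  {"dx": 0, "dy": -0.02, "dz": 0, "rx": 0, "ry": 0, "rz": 0, "jaw": 255},
  {"dx": 0, "dy": -0.033, "dz": 0.003, "rx": 0, "ry": 0, "rz": 0, "jaw": 255},
  {"dx": 0, "dy": -0.033, "dz": 0.003, "rx": 0, "ry": 0, "rz": 0, "jaw": 255},
])

```text
t: 23.42
position: [0.6167, -0.0382, 0.3169]
tcp_rot: [0.705, 0.05, -0.049, -0.705]
force: [-0.1, 0.4, -2.2]
finger_gap: 0.0399
```

```bash
python3 fr.py
```

```text
23.625 0.04006927380036792 [ 0.6165 -0.0382  0.316 ] [ 0.07 -0.2  -2.33 -0.02  0.01 -0.01]
```

carry_out([
  {"dx": 0, "dy": 0, "dz": 0.003, "rx": 0, "ry": 0, "rz": 0, "jaw": 255},
  {"dx": 0, "dy": 0, "dz": 0.003, "rx": 0, "ry": 0, "rz": 0, "jaw": 255},
])

```text
t: 23.88
position: [0.6163, -0.0375, 0.3158]
tcp_rot: [0.706, 0.049, -0.05, -0.705]
force: [0.1, -1.4, -2.3]
finger_gap: 0.04
```

```bash
python3 fr.py
```

```text
24.075 0.04018920876057737 [ 0.6163 -0.0375  0.3158] [-0.03 -1.56 -2.36 -0.3   0.01 -0.04]
```

carry_out([
  {"dx": 0, "dy": 0, "dz": -0.0065, "rx": 0, "ry": 0, "rz": 0, "jaw": 255},
  {"dx": 0.004, "dy": 0, "dz": -0.0065, "rx": 0, "ry": 0, "rz": 0, "jaw": 255},
  {"dx": 0.004, "dy": 0, "dz": -0.0065, "rx": 0, "ry": 0, "rz": 0, "jaw": 255},
])

```text
t: 24.45
position: [0.6179, -0.0391, 0.3159]
tcp_rot: [-0.705, -0.049, 0.049, 0.705]
force: [0.2, -0.1, -2.9]
finger_gap: 0.0402
```

```bash
python3 fr.py
```

```text
24.65 0.03975729467238938 [ 0.6178 -0.0391  0.3159] [-0.25  0.3  -2.06 -0.01  0.01 -0.03]
```

carry_out([
  {"dx": 0.0025, "dy": 0, "dz": -0.0005, "rx": 0, "ry": 0, "rz": 0, "jaw": 255},
  {"dx": 0.0025, "dy": 0, "dz": -0.0005, "rx": 0, "ry": 0, "rz": 0, "jaw": 255},
])

```text
t: 24.9
position: [0.6186, -0.0392, 0.3159]
tcp_rot: [-0.705, -0.049, 0.049, 0.705]
force: [0.3, 0.9, -1.6]
finger_gap: 0.0398
```

```bash
python3 fr.py
```

```text
25.1 0.039871306227099425 [ 0.6186 -0.0392  0.3159] [-0.18  0.01 -2.14 -0.05 -0.    0.01]
```

carry_out([
  {"dx": 0.0025, "dy": 0, "dz": 0, "rx": 0, "ry": 0, "rz": 0, "jaw": 255},
  {"dx": 0.0025, "dy": 0, "dz": 0, "rx": 0, "ry": 0, "rz": 0, "jaw": 255},
])

```text
t: 25.35
position: [0.6194, -0.0391, 0.3159]
tcp_rot: [0.705, 0.049, -0.049, -0.705]
force: [0.2, 0.4, -2.5]
finger_gap: 0.0402
```

```bash
python3 fr.py
```

```text
25.55 0.040281158011723286 [ 0.6193 -0.0391  0.3159] [-0.24 -0.03 -2.    0.02 -0.01 -0.01]
```

The ring's gap is on the -x side, so the +x limit says little. I probe toward -x instead, where the closed front of the ring must touch the shaft.

carry_out([
  {"dx": -0.006, "dy": 0, "dz": 0, "rx": 0, "ry": 0, "rz": 0, "jaw": 255},
  {"dx": -0.012, "dy": 0, "dz": 0, "rx": 0, "ry": 0, "rz": 0, "jaw": 255},
  {"dx": -0.012, "dy": 0, "dz": 0, "rx": 0, "ry": 0, "rz": 0, "jaw": 255},
])

```text
t: 25.92
position: [0.6156, -0.0396, 0.3159]
tcp_rot: [0.705, 0.049, -0.049, -0.705]
force: [0.8, -0.3, -1.5]
finger_gap: 0.0403
```

```bash
python3 fr.py
```

```text
26.125 0.04004956187432557 [ 0.6157 -0.0396  0.3159] [-0.43  0.05 -2.11  0.    0.01  0.01]
```

carry_out([
  {"dx": -0.002, "dy": 0, "dz": 0, "rx": 0, "ry": 0, "rz": 0, "jaw": 255},
  {"dx": -0.002, "dy": 0, "dz": 0, "rx": 0, "ry": 0, "rz": 0, "jaw": 255},
])

```text
t: 26.38
position: [0.6152, -0.0397, 0.3159]
tcp_rot: [0.705, 0.049, -0.049, -0.705]
force: [0.4, 0.3, -1.4]
finger_gap: 0.04
```

```bash
python3 fr.py
```

```text
26.575 0.03992464900942013 [ 0.6152 -0.0397  0.3159] [ 0.14  0.12 -1.8   0.01 -0.05  0.02]
```

carry_out([
  {"dx": -0.0025, "dy": 0, "dz": 0, "rx": 0, "ry": 0, "rz": 0, "jaw": 255},
  {"dx": -0.0025, "dy": 0, "dz": 0, "rx": 0, "ry": 0, "rz": 0, "jaw": 255},
])

```text
t: 26.82
position: [0.6146, -0.0398, 0.316]
tcp_rot: [0.705, 0.05, -0.049, -0.705]
force: [2.3, 0.5, -2.4]
finger_gap: 0.0398
```

```bash
python3 fr.py
```

```text
27.025 0.039904479551577186 [ 0.6146 -0.0398  0.316 ] [ 1.7   0.21 -2.88  0.04 -0.51  0.01]
```

carry_out([
  {"dx": 0.008, "dy": 0, "dz": 0, "rx": 0, "ry": 0, "rz": 0, "jaw": 255},
  {"dx": 0.008, "dy": 0.012, "dz": 0, "rx": 0, "ry": 0, "rz": 0, "jaw": 255},
  {"dx": 0.008, "dy": 0.024, "dz": 0, "rx": 0, "ry": 0, "rz": 0, "jaw": 255},
  {"dx": 0.008, "dy": 0.032, "dz": 0, "rx": 0, "ry": 0, "rz": 0, "jaw": 255},
  {"dx": 0.008, "dy": 0.032, "dz": 0, "rx": 0, "ry": 0, "rz": 0, "jaw": 255},
])

```text
t: 27.65
position: [0.6166, -0.0394, 0.3058]
tcp_rot: [-0.705, -0.049, 0.05, 0.705]
force: [-0.2, 0.2, -1.6]
finger_gap: 0.0401
```

```bash
python3 fr.py;python3 - <<'E'
from h import *
snap("scene","s20");snap("wrist","w20");snap("top","t20")
plan([.6167,-.0394,.306],.14)
crop("s20","s20c",140,170,280,290,5)
crop("w20","w20c",180,130,380,270,4)
E
```

```text
27.85 0.039998532180037995 [ 0.6168 -0.0394  0.3063] [ 0.01 -0.19 -1.83 -0.   -0.01 -0.  ]
t 28.0 pos [ 0.6168 -0.0394  0.3065] gap 0.0399 F [-0.1  0.6 -0.9]
d shares [-0.     0.002  0.   ] r shares [ 0. -0.  0.]
```

View pics/s20c.png

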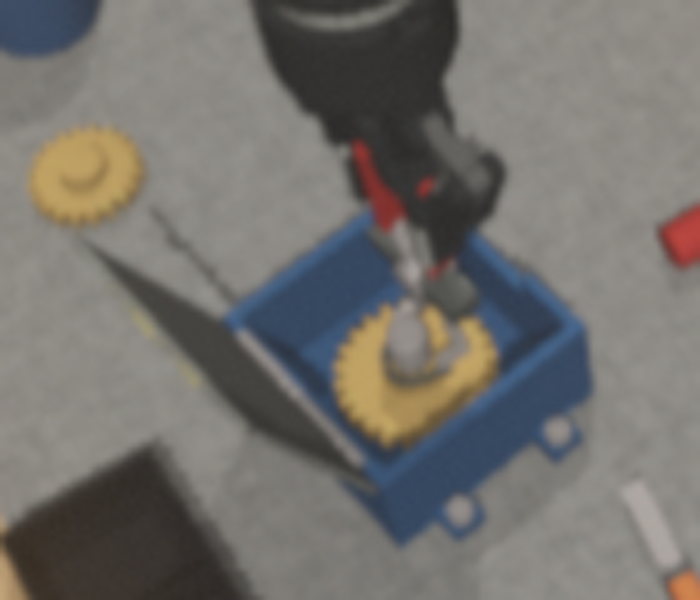

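View pics/w20c.png

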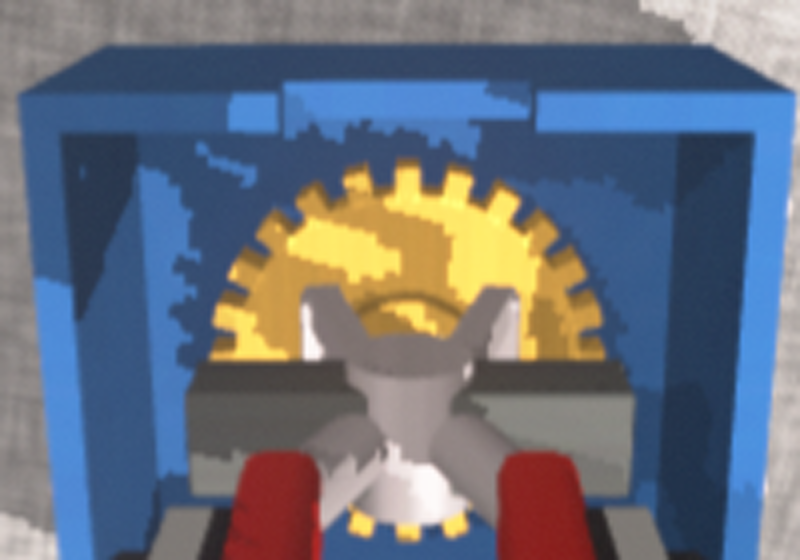

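View pics/t20.png

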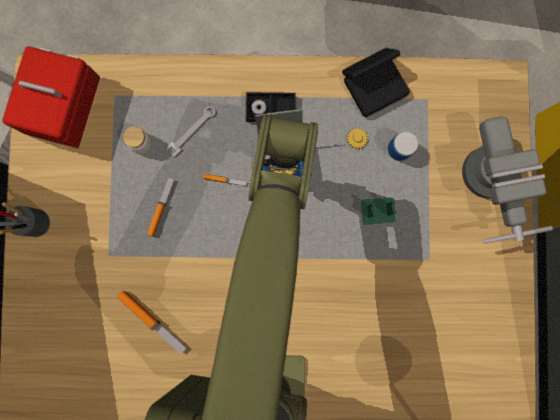

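Everything is in place: no contact force, ring eye about 33 mm high, cover open and blade flat. Handing in.

```bash
python3 -c "
from station import *
print(close_job())"
```

```text
the job is handed in; nothing more can be done
None
```

I carried out the whole task in about 28 s of the 69 s allowed and handed it in. `close_job()` gives no verdict, so I don't know yet whether it passed.

**What I did:**
- **Cover:** I picked the medium orange blade (about 169 mm long; the look-alikes measured about 122 and 244 mm). I pushed it about 22 mm into the slot and levered the cover past upright.
- **Blade:** I laid it flat again at its original spot.
- **Pliers:** I squeezed them to a finger gap of 40 mm and lifted them out of the stand. I then lowered the spread ring over the shaft until it touched the hub, which peaked at about 10 N. After that I backed off and centred the ring by light touches on the shaft.

**Last checks:**
- **Ring height:** the ring eye should be about 33.3 mm above the underside, against 33 mm for the groove. This is worked out from the hub contact.
- **Ring position:** by the touch probing it is within about 1 mm of the axle's axis.
- **Force:** the reading was only the pliers' own weight, about -2 N, so the ring is not pressing on the gearbox.
- **Pictures:** the last ones show the cover open past upright, the blade flat and nothing else visibly moved.

**What disagreed or stayed uncertain:**
- **Camera offsets:** the top and scene cameras were off by about 1–2 pixels (4–5 mm), and the wrist camera by about 2 mm sideways. I relied on relative views and touch instead.
- **Sideways estimate:** before the descent, the scene camera put the ring 2–3 mm further sideways than the wrist view did. The probing agreed with the wrist view.
- **Probing:** I touched the shaft on only one side in each direction, so the centring assumes the stated ring opening of 23.9 mm. Moving 2.8 mm towards +x met no contact, because the ring's gap is on that side.

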